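Snap the grease coupler onto a tilted nipple and hold it home

ROBOT

A 6-joint arm with a two-finger parallel gripper is mounted at the origin on a cart in front of the work surface, level with it; the furniture and walls round the work are solid. World frame = base frame: x ahead of the robot, y to its left, z up, the work surface at z = 0. Lengths are in m, angles in rad, forces in N, time in s.
With the tool pointing down it reaches from about 0.2 to 0.875 m from the base axis. Payload 3.4 kg.
Tool frame: the origin (TCP) lies midway between the tips of the shut fingers; the grasp point (between the pads) lies 19 mm behind it (env.grip_point_offset is the distance from the TCP to the grasp point, in m); x points along the fingers, z is the direction in which the jaws open and shut, and the axes are right-handed (so a half turn about x gives the same grasp; the last joint's range is limited). The gripper opens to 94 mm and grips with 3 to 60 N. Pads are 16 mm wide; open, the fingers measure 119 mm over their backs; the gripper's body (75 mm by 177 mm) begins 78 mm behind the grasp point.
Start: joints at [1.053, 0.276, 1.505, -0, 1.361, -0.121], TCP at [0.222, 0.53, 0.205] pointing down, gripper open.
Joint ranges: [-2.89, 2.89], [-0.75, 2.08], [0.22, 2.7], [-1.18, 4.32], [0.11, 2.71], [-2.7, 2.7]. Speed limits (rad/s): [2.57, 2.57, 3.14, 3.14, 3.14, 3.14].

INTERFACE

Orientations are given as a rotation vector (axis times angle).
In Python, from bench import env, cams gives the robot as it stands.
- The arm moves only by the shell command python3 -m creep 'ROWS' [OPENING]. ROWS is JSON, a list that holds one entry, the list of rows, each a list of 4 numbers: the shift along the tool's x, y, z normalised to -1 to 1, where 1 is 0.1 m, then the turn about the tool's x normalised to -1 to 1, where 1 is 180 degrees. In form: [[[tx, ty, tz, turn], ...]]. A call has 1 to 8 rows; each row is the pose to reach, as a shift and turn from the pose commanded when the call began, along the tool's axes at that moment, turning the shorter way round; what a row does not reach only later rows make up. A row lasts 1/12 s, in which the tool goes at most 41.7 mm and 7.16 degrees, less where a joint would pass 70% of its speed; a pose out of reach is approached as far as the arm can. A call with a number of a shift or a turn outside -1 to 1 is refused whole. A call with a gripper value outside its range is refused whole. OPENING is the gripper's target within -1 to 1 (fully open at 1, half-way at 0, shut at -1), set as the call begins (- or left out, the last holds). The fingers move at their own pace and stop on an object; the grip force is fixed at half the most. Time passes only in rows, so rows that repeat a pose let the fingers close. It gives the time, the measured TCP pose, the force and the opening at its end, in the units of the state.
- env.state(): the state, without advancing time (a new reading comes with each control period).
- cams.get_image(name): name is "side" or "top" or "wrist"; returns a dict with "image" (384x512x3 uint8, blue, green, red), "range_z" (384x512 float32, m along the optical axis (not along the pixel's ray), 0 where there is no reading), "mtx" (3x3 intrinsics, pixels), "world_from_camera" (4x4, takes a point from camera to world coordinates). Camera axes: x right, y up, looking along -z (the intrinsics and any distortion apply to the point x, -y, -z); pixel columns grow to the right and rows downward; lengths in m; the calibration is good to about 2 mm. A picture is of the moment at which its call begins.
- env.close_job(): hands the job in, once; it reports no verdict.
The state is a dict: "clock": time; "qpos": joint angles; "qvel": joint speeds; "joint_efforts": joint torques, N m; "eef_pos": TCP position; "ee_rot": TCP orientation; "ft_force": force on the tool from outside, world axes, zero at the start; "ft_torque": the same for the moment, N m; "grip_width": finger opening in m.
Only numpy, scipy, OpenCV 4.12 (cv2) and the standard library are available. Lean on these libraries where they do the work, as an engineer would, in place of code of your own. Each camera call takes 0.05 s, during which the arm holds its last target.

TASK

Take the loose steel grease coupler by its slim upper part and press it squarely, mouth first, onto the tilted grease nipple of the grey bearing block until it snaps past the detent balls and sits home on its seat. Finish while still gripping it and pushing it home against the valve spring, so that the valve stays open: do not let go. Leave the other things on the bench where they are.

Things in the scene. Friction and masses are not known exactly. Their poses are not given: they have to be found in the camera images.
- coupler_grip (a point): Grease coupler: loose, turned steel, standing on its mouth on the 2 mm mat, 75 mm tall, 0.14 kg. Skirt 34 mm across up to 32 mm (a shoulder, fit to push on with the fingertips), above it a slim grooved round grip 24 mm across. This point: on the axis, mid-grip, 54 mm above the mouth rim, 22 mm above the shoulder; z runs from mouth to top.
- coupler_mouth (a point): Centre of the coupler's open mouth rim (its underside); z points along its axis towards the top. The mouth is a funnel 22 mm wide, narrowing to a lip of 16 mm clear width 3 mm in; behind the lip is a wider groove; the bore is 23 mm deep.
- nipple: Grease nipple on the bearing block: steel stem 14 mm across, 22 mm long, chamfered tip. Origin: on its axis in the plane of the round seat (36 mm across) where the coupler's mouth rim rests when home, 70 mm above the worktop. z points along the stem outwards, tilted 0.48 rad (27.5 deg) from vertical to the block's front (its -x), roughly towards the robot.
- nipple_detent (a point): Point on the stem's axis, 12 mm above the seat, amid four spring detent balls that stand 3 mm out of the stem; axes as the nipple's. The coupler's lip meets the balls when the mouth rim is 14 mm from the seat, takes about 6 N to pass them, and has snapped over when the rim is 4 mm from the seat.
- valve (a joint): Brass spring valve pin standing 8 mm out of the nipple's tip. 0 = fully out; grows (m) as it is pressed in. The bottom of the coupler's bore meets it when the mouth rim is 7 mm from the seat; 0.007 with the coupler home. It pushes back with 1 N at first, 8 N when home, and lifts the coupler 3 to 4 mm off the seat if not held down.
- bearing_block: Grey cast bearing block, fixed: base plate 100 x 76 x 10 mm with four screws, a round housing 27 mm in radius with its 18 mm steel spindle along the block's y, 65 mm high, the nipple boss on its front. Origin at the centre of the base's underside, x points to the block's back, z up.
- wax_tin_center (a point): Bystander: yellowed round plastic tin with lid, 56 mm in diameter, 28 mm high; its centre.
- eye_loupe_center (a point): Bystander: black eye loupe, 36 mm in diameter, 27 mm high, standing in front of the bearing block; its centre.
- pliers_center (a point): Bystander: pliers lying flat, 116 x 32 x 14 mm; their centre.
- coupler: The grease coupler as a whole; its origin is the centre of its mouth rim, the same point as coupler_mouth, z along its axis to the top.
Mind the look-alikes: they are no part of the job. Of the things that look like the coupler, take the one that is farthest to the robot's right at the start.

How it is judged:
By the outcome, as a careful person would: the job done as asked, in the order asked, and still so for the second after the job is handed in, while the arm keeps its last pose, push and grip.
It also fails if it takes over 38 s, if anything falls off the work surface, if the arm or the gripper's body presses on something with over 40 N, if the wrist force passes 120 N, or if a joint passes its speed limit or range.

## Working session

There is one attempt and no reset: what is moved stays moved. The work goes in short steps, Python scripts to look and compute and a shell command to move; the robot and the scene stay as the last step left them, time stands still between calls to the robot, and variables do not carry over. Pictures are saved under pics/ and viewed, and the job is handed in when it is done.

```bash
ls -la; mkdir -p pics
cat > h.py <<'E'
import numpy as np,cv2
from bench import env,cams
from scipy.spatial.transform import Rotation as R
def shot(n,tag):
    d=cams.get_image(n); cv2.imwrite(f'pics/{tag}.png',d['image']); np.savez(f'/tmp/{tag}.npz',**d); return d
def pts(d):
    z=d['range_z'];K=d['mtx'];h,w=z.shape
    u,v=np.meshgrid(np.arange(w),np.arange(h))
    X=(u-K[0,2])/K[0,0]*z;Y=(v-K[1,2])/K[1,1]*z
    P=np.stack([X,-Y,-z,np.ones_like(z)],-1)
    return (P@np.array(d['world_from_camera']).T)[...,:3]
E
python3 - <<'E'
from h import *
s=env.state();print(s)
print(R.from_rotvec(s['ee_rot']).as_matrix().round(3))
print([a for a in dir(env) if a[0]!='_'],env.grip_point_offset)
for n in('side','top','wrist'):
    d=shot(n,n+'0');print(n,d['mtx'].round(1).tolist(),np.array(d['world_from_camera']).round(3).tolist(),(d['range_z']>0).mean())
E
```

```text
total 12
drwxr-xr-x  3 agent agent 4096 Dec  7 00:40 .
drwxr-xr-x 23 root  root  4096 Dec  7 00:40 ..
drwxr-xr-x  2 agent agent 4096 Dec  7 00:40 pics
{'clock': 0.0, 'qpos': array([ 1.05301197e+00,  2.76559129e-01,  1.50607961e+00, -1.84461605e-05,
        1.36069189e+00, -1.21026994e-01]), 'qvel': array([ 0.00030117, -0.00151582, -0.00027383,  0.00050841, -0.00131401,
        0.00067969]), 'joint_efforts': array([ 2.32129474e-03, -4.04600573e+01, -2.37228048e+01,  7.01592676e-02,
        3.45539383e-02, -1.13566889e-04]), 'eef_pos': array([0.22194997, 0.52984346, 0.20464652]), 'ee_rot': array([-0.9130342 ,  1.37275253,  0.91172135]), 'ft_force': array([-0.39691017,  0.69131683, -0.53179442]), 'ft_torque': array([-0.07627123,  0.00180143,  0.04109746]), 'grip_width': 0.09396218772087174}
[[-0.001 -0.922  0.386]
 [-0.002  0.386  0.922]
 [-1.     0.    -0.002]]
['PlanningError', 'close_job', 'grip_point_offset', 'state'] 0.0188
side [[349.6, 0.0, 253.0], [0.0, 349.6, 195.4], [0.0, 0.0, 1.0]] [[-0.999, -0.032, 0.01, 0.482], [0.026, -0.549, 0.836, 0.759], [-0.021, 0.835, 0.549, 0.554], [0.0, 0.0, 0.0, 1.0]] 0.9964345296223959
top [[453.5, 0.0, 257.1], [0.0, 453.5, 193.7], [0.0, 0.0, 1.0]] [[0.095, 0.973, -0.21, 0.216], [-0.995, 0.093, -0.023, -0.007], [-0.003, 0.211, 0.978, 1.215], [0.0, 0.0, 0.0, 1.0]] 0.9958343505859375
wrist [[343.0, 0.0, 256.6], [0.0, 343.0, 190.1], [0.0, 0.0, 1.0]] [[0.387, -0.888, -0.248, 0.149], [0.922, 0.372, 0.105, 0.561], [-0.001, -0.269, 0.963, 0.384], [0.0, 0.0, 0.0, 1.0]] 0.9960123697916666
```

View pics/side0.png

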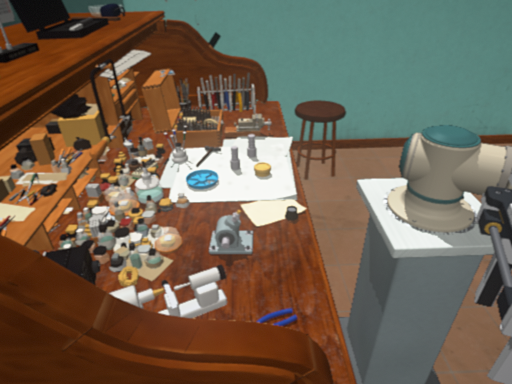

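View pics/top0.png

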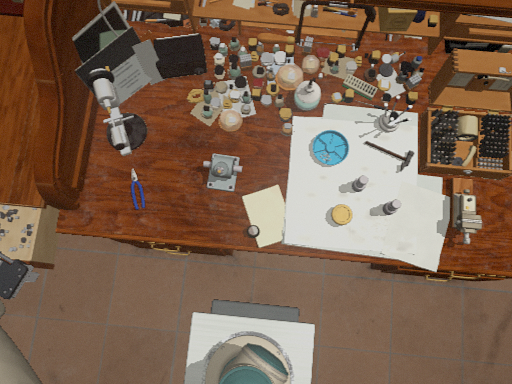

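View pics/wrist0.png

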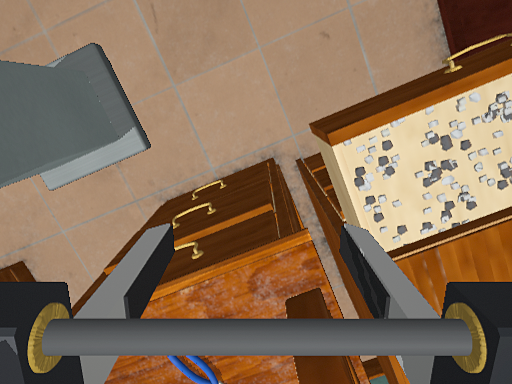

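The top view shows the two upright coupler look-alikes at about (361,183) and (392,207). The one at (392,207) is farthest right, so that is the target. The block is at (223,172) and the loupe at (253,231).

Run:
```python
from h import *
for n,boxes in (('top0',{'block':(195,145,255,200),'cA':(345,168,380,198),'cB':(375,192,410,222),'tin':(325,200,360,230),'loupe':(240,220,265,242)}),
  ('side0',{'block':(200,205,262,260),'cA':(228,140,245,176),'cB':(244,128,262,164)})):
    d=dict(np.load(f'/tmp/{n}.npz'));P=pts(d)
    for k,(a,b,c,e) in boxes.items():
        im=d['image'][b:e,a:c]; cv2.imwrite(f'pics/{n}_{k}.png',cv2.resize(im,None,fx=8,fy=8,interpolation=cv2.INTER_NEAREST))
        q=P[b:e,a:c].reshape(-1,3)
        for zl,zh in((.008,.025),(.025,.045),(.045,.06),(.06,.075),(.075,.1),(.1,.13)):
            m=q[(q[:,2]>zl)&(q[:,2]<zh)]
            if len(m): print(n,k,zl,len(m),m.mean(0).round(4),m.min(0).round(3),m.max(0).round(3))
```

```text
top0 block 0.008 376 [0.5101 0.1172 0.0114] [0.46  0.08  0.008] [0.579 0.159 0.025]
top0 block 0.025 97 [0.5264 0.1141 0.0407] [0.508 0.068 0.026] [0.558 0.17  0.045]
top0 block 0.045 178 [0.5362 0.1175 0.0524] [0.505 0.069 0.045] [0.562 0.171 0.06 ]
top0 block 0.06 213 [0.5306 0.1192 0.0657] [0.504 0.093 0.06 ] [0.554 0.146 0.075]
top0 block 0.075 57 [0.5189 0.1202 0.0833] [0.503 0.107 0.075] [0.536 0.134 0.096]
top0 block 0.1 2 [0.5064 0.1187 0.1006] [0.505 0.119 0.1  ] [0.508 0.119 0.101]
top0 cA 0.008 32 [ 0.5248 -0.2483  0.0147] [ 0.508 -0.303  0.008] [ 0.572 -0.214  0.025]
top0 cA 0.025 63 [ 0.5183 -0.2462  0.0335] [ 0.508 -0.268  0.026] [ 0.539 -0.235  0.043]
top0 cA 0.045 13 [ 0.5182 -0.2455  0.0521] [ 0.513 -0.258  0.046] [ 0.528 -0.239  0.058]
top0 cA 0.06 34 [ 0.5209 -0.2486  0.0701] [ 0.512 -0.263  0.06 ] [ 0.534 -0.239  0.075]
top0 cA 0.075 47 [ 0.5245 -0.2505  0.0775] [ 0.514 -0.259  0.075] [ 0.536 -0.239  0.081]
top0 cB 0.008 30 [ 0.4609 -0.3266  0.0154] [ 0.452 -0.344  0.008] [ 0.477 -0.315  0.025]
top0 cB 0.025 68 [ 0.4645 -0.3311  0.0329] [ 0.452 -0.353  0.025] [ 0.
[... 1255 characters left out ...]
0 [ 0.526  -0.2416  0.0528] [ 0.517 -0.25   0.045] [ 0.536 -0.237  0.06 ]
side0 cA 0.06 35 [ 0.5267 -0.2422  0.0679] [ 0.516 -0.249  0.06 ] [ 0.539 -0.235  0.075]
side0 cA 0.075 21 [ 0.5276 -0.2481  0.0772] [ 0.516 -0.257  0.075] [ 0.538 -0.235  0.079]
side0 cB 0.008 105 [ 0.468  -0.4314  0.0165] [ 0.436 -0.512  0.008] [ 0.495 -0.318  0.025]
side0 cB 0.025 109 [ 0.467  -0.3938  0.0312] [ 0.432 -0.521  0.025] [ 0.494 -0.222  0.045]
side0 cB 0.045 24 [ 0.4712 -0.3272  0.0528] [ 0.46  -0.336  0.047] [ 0.481 -0.321  0.06 ]
side0 cB 0.06 31 [ 0.4705 -0.3289  0.0674] [ 0.46 -0.34  0.06] [ 0.483 -0.321  0.075]
side0 cB 0.075 18 [ 0.4719 -0.3357  0.0767] [ 0.463 -0.348  0.075] [ 0.483 -0.324  0.079]
```

Run:
```python
from h import *
for n,(a,b,c,e) in (('top0',(195,145,255,200)),('side0',(200,205,262,262))):
    d=dict(np.load(f'/tmp/{n}.npz'));P=pts(d);q=P[b:e,a:c].reshape(-1,3)
    q=q[np.hypot(q[:,0]-.53,q[:,1]-.119)<.075]
    m=q[(q[:,2]>.006)&(q[:,2]<.018)]
    print(n,'base',cv2.minAreaRect(m[:,:2].astype(np.float32)*1000))
    l=q[(abs(q[:,1]-.119)>.035)&(q[:,2]>.02)]
    L=l[l[:,1]<.119];H=l[l[:,1]>.119]
    print('spindle',L.mean(0).round(4),H.mean(0).round(4),L.max(0).round(4),H.max(0).round(4))
    t=q[q[:,2]>.072]
    for r in t[np.argsort(-t[:,2])][:14]: print(r.round(4))
    g=q[q[:,2]>.078];print('fit',g.mean(0).round(4),np.linalg.svd(g-g.mean(0))[2][0].round(3),len(g))
```

```text
top0 base ((526.8662109375, 111.53512573242188), (92.8392562866211, 100.2110366821289), 86.31966400146484)
spindle [0.5321 0.076  0.044 ] [0.5367 0.1625 0.0448] [0.5416 0.0837 0.0489] [0.5451 0.1707 0.0515]
[0.505  0.1186 0.1008]
[0.5077 0.1189 0.1005]
[0.5034 0.1213 0.096 ]
[0.5059 0.1242 0.0954]
[0.5089 0.122  0.095 ]
[0.504  0.1189 0.0948]
[0.5066 0.1219 0.0938]
[0.5125 0.1175 0.0931]
[0.5121 0.1226 0.0929]
[0.5151 0.1204 0.0926]
[0.5125 0.1201 0.0922]
[0.5105 0.1148 0.0916]
[0.5156 0.1232 0.0899]
[0.5102 0.1253 0.089 ]
fit [0.513  0.1202 0.0876] [-0.812 -0.014  0.584] 40
side0 base ((529.5662841796875, 123.33146667480469), (76.56941223144531, 99.263671875), 86.5813217163086)
spindle [0.5367 0.0681 0.0453] [0.5389 0.1673 0.042 ] [0.5382 0.071  0.0474] [0.5481 0.1739 0.0488]
[0.5081 0.1253 0.0975]
[0.5104 0.1244 0.0969]
[0.5082 0.1204 0.0967]
[0.5059 0.124  0.0965]
[0.506  0.12   0.0964]
[0.5104 0.1273 0.0963]
[0.506  0.1261 0.0952]
[0.5083 0.1251 0.0946]
[0.5151 0.1223 0.0928]
[0.5106 0.1261 0.0927]
[0.5174 0.1238 0.0913]
[0.513  0.1202 0.0912]
[0.5129 0.1277 0.0912]
[0.5084 0.124  0.0911]
fit [0.5147 0.1259 0.0868] [ 0.826 -0.016 -0.563] 60
```

```bash
python3 -m creep '[[[0,-0.33,-0.41,-0.03],[0,-0.55,-0.68,-0.06],[0,-0.8,-1,-0.1],[0,-0.8,-1,-0.126]]]' 1
```

```text
clock: 0.48
eef_pos: [0.2574, 0.4014, 0.205]
ee_rot: [-1.214, 1.212, 1.209]
ft_force: [-0.3, -0.4, -0.2]
grip_width: 0.0942
```

View pics/top0_block.png

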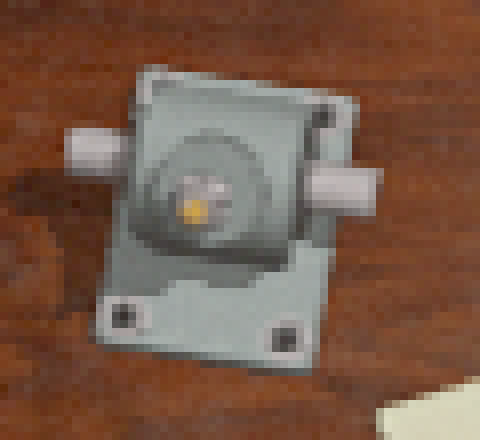

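```bash
python3 -m creep '[[[0,-0.17,-0.33,0],[0,-0.32,-0.66,0.018],[0,-0.48,-0.96,0.018]]]' 1; python3 -m creep '[[[0,-0.17,-0.33,0],[0,-0.32,-0.66,0],[0,-0.48,-0.96,0]]]' 1; python3 -m creep '[[[0,-0.17,-0.33,0],[0,-0.32,-0.66,0],[0,-0.48,-0.96,0],[0,-0.48,-0.96,0],[0,-0.48,-0.96,0]]]' 1
python3 - <<'E'
from h import *
shot('wrist','w1');s=env.state();print(s['eef_pos'],R.from_rotvec(s['ee_rot']).as_matrix().round(3))
E
```

```text
clock: 0.73
eef_pos: [0.3051, 0.3095, 0.2053]
ee_rot: [-1.167, 1.237, 1.166]
ft_force: [0.2, 1.0, 0.6]
grip_width: 0.094
clock: 0.98
eef_pos: [0.3475, 0.2106, 0.2054]
ee_rot: [-1.167, 1.236, 1.167]
ft_force: [-0.3, -0.7, 0.0]
grip_width: 0.0942
clock: 1.4
eef_pos: [0.3905, 0.1126, 0.2053]
ee_rot: [-1.163, 1.238, 1.164]
ft_force: [0.6, 1.0, -1.0]
grip_width: 0.094
[0.38986256 0.11374846 0.20524762] [[-0.001 -0.998  0.06 ]
 [ 0.001  0.06   0.998]
 [-1.     0.001  0.001]]
```

View pics/w1.png

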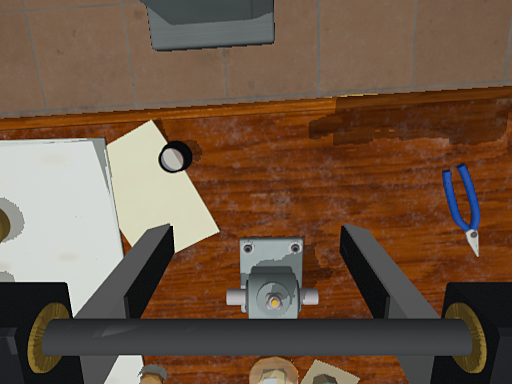

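The wrist view shows the block with its nipple at about (273,300), and the loupe at (176,157). I'll measure the nipple here.

Run:
```python
from h import *
d=dict(np.load('/tmp/w1.npz'));P=pts(d)
a,b,c,e=225,230,325,330
cv2.imwrite('pics/w1b.png',cv2.resize(d['image'][b:e,a:c],None,fx=6,fy=6,interpolation=cv2.INTER_NEAREST))
q=P[b:e,a:c].reshape(-1,3);q=q[np.hypot(q[:,0]-.53,q[:,1]-.119)<.075]
m=q[(q[:,2]>.006)&(q[:,2]<.018)];print(cv2.minAreaRect(m[:,:2].astype(np.float32)*1000))
im=d['image'].astype(int)
v,u=np.mgrid[b:e,a:c]
br=(im[b:e,a:c,2]-im[b:e,a:c,0]>60)&(P[b:e,a:c,2]>.08)
print('brass',u[br].mean(),v[br].mean(),P[b:e,a:c][br].mean(0).round(4),P[b:e,a:c][br].max(0).round(4),br.sum())
t=q[q[:,2]>.078];print(len(t),t.mean(0).round(4),np.linalg.svd(t-t.mean(0))[2][0].round(3))
# seat disc: points on tilted plane
al=np.deg2rad(-3.4);n=np.array([-np.sin(.48)*np.cos(al),-np.sin(.48)*np.sin(al),np.cos(.48)])
for N,(A,B,C,E) in (('w1',(a,b,c,e)),('top0',(195,145,255,200)),('side0',(200,205,262,262))):
    d=dict(np.load(f'/tmp/{N}.npz'));P=pts(d);q=P[B:E,A:C].reshape(-1,3)
    o=np.array([.521,.12,.070]);r=q-o;h=r@n;p=r-h[:,None]*n;rad=np.linalg.norm(p,axis=1)
    s=(h>.006)&(h<.033)&(rad<.012);x=q[s]
    # stem: project along n to seat plane
    pr=x-((x-o)@n)[:,None]*n
    print(N,'stem proj mean',pr.mean(0).round(4),'min',pr.min(0).round(4),'max',pr.max(0).round(4),s.sum(), 'hmax',h[s].max().round(4))
    s=(abs(h)<.003)&(rad<.022)&(rad>.009);pr=q[s];print('  seat',pr.mean(0).round(4),pr.min(0).round(4),pr.max(0).round(4),s.sum(),h[s].mean().round(4))
```

```text
((526.6764526367188, 121.51360321044922), (75.9178237915039, 99.77269744873047), 86.93234252929688)
brass 278.24528301886795 292.0377358490566 [0.4609 0.1217 0.1606] [0.5078 0.1258 0.3842] 53
255 [0.5089 0.122  0.0872] [-0.342  0.264  0.902]
w1 stem proj mean [0.5185 0.1213 0.0686] min [0.5117 0.1133 0.0652] max [0.5263 0.1298 0.0728] 257 hmax 0.0316
  seat [0.5181 0.1221 0.069 ] [0.5037 0.1043 0.0598] [0.5349 0.1393 0.0777] 626 0.0005
top0 stem proj mean [0.5212 0.1197 0.0701] min [0.5125 0.1127 0.0657] max [0.5268 0.1285 0.0731] 36 hmax 0.0312
  seat [0.5212 0.1201 0.0701] [0.5044 0.1043 0.0593] [0.5361 0.1365 0.079 ] 78 0.0
side0 stem proj mean [0.5222 0.1257 0.0705] min [0.5152 0.1188 0.0667] max [0.5287 0.1306 0.074 ] 60 hmax 0.0305
  seat [0.5225 0.1274 0.0705] [0.5074 0.1068 0.0618] [0.5366 0.1399 0.0788] 80 -0.0001
```

View pics/w1b.png

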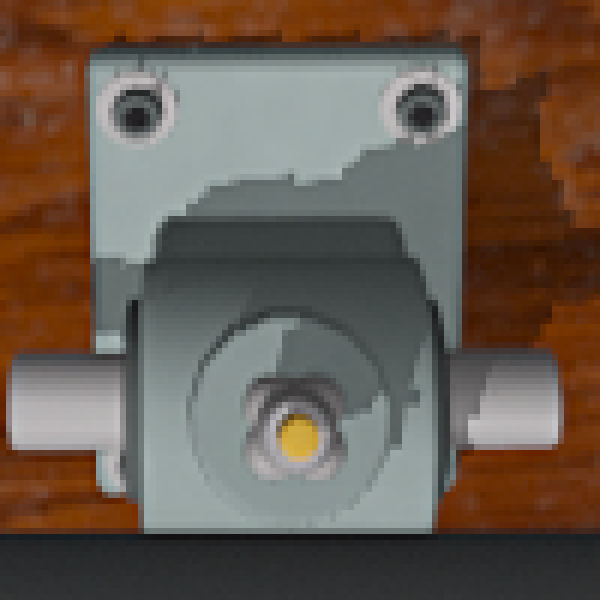

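```bash
M='-m creep'; python3 -m creep '[[[0,-0.07,-0.33,0],[0,-0.14,-0.66,0],[0,-0.21,-0.99,0]]]' 1 >/dev/null; python3 -m creep '[[[0,-0.07,-0.33,0],[0,-0.14,-0.66,0],[0,-0.21,-0.99,0]]]' 1 >/dev/null;  python3 -m creep '[[[0,-0.07,-0.33,0],[0,-0.14,-0.66,0],[0,-0.21,-0.99,0]]]' 1 >/dev/null;  python3 -m creep '[[[0,-0.07,-0.33,0],[0,-0.14,-0.66,0],[0,-0.21,-0.99,0]]]' 1 >/dev/null; python3 -m creep '[[[0,-0.1,-0.24,0],[0,-0.2,-0.47,0],[0,-0.2,-0.47,0],[0,-0.2,-0.47,0]]]' 1
python3 - <<'E'
from h import *
shot('wrist','w2');s=env.state();print(s['eef_pos'],R.from_rotvec(s['ee_rot']).as_matrix().round(3))
E
```

```text
clock: 2.78
eef_pos: [0.4694, -0.3332, 0.2046]
ee_rot: [-1.166, 1.235, 1.169]
ft_force: [0.3, 0.6, -0.5]
grip_width: 0.0942
[ 0.46895003 -0.33233421  0.20484428] [[-0.001 -0.998  0.056]
 [ 0.002  0.056  0.998]
 [-1.     0.001  0.002]]
```

View pics/w2.png

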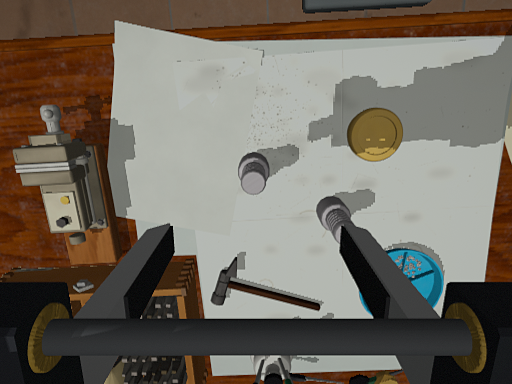

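The target coupler's top is at about (253,184), between and ahead of the fingers. The look-alike is at (340,215).

Run:
```python
from h import *
d=dict(np.load('/tmp/w2.npz'));P=pts(d)
q=P[145:200,230:275].reshape(-1,3)
for lo,hi in((.01,.03),(.03,.04),(.04,.07),(.07,.074),(.074,.085)):
    m=q[(q[:,2]>lo)&(q[:,2]<hi)]
    if len(m):print(lo,len(m),m.mean(0).round(4),m.min(0).round(4),m.max(0).round(4),((m.min(0)+m.max(0))/2).round(4))
m=q[q[:,2]>.073];print(cv2.minEnclosingCircle(m[:,:2].astype(np.float32)*1000))
# look-alike top for comparison
q=P[185:245,310:350].reshape(-1,3);m=q[q[:,2]>.073];print(cv2.minEnclosingCircle(m[:,:2].astype(np.float32)*1000))
cv2.imwrite('pics/w2b.png',cv2.resize(d['image'][145:245,225:365],None,fx=5,fy=5,interpolation=cv2.INTER_NEAREST))
```

```text
0.01 95 [ 0.4551 -0.3355  0.021 ] [ 0.4515 -0.3522  0.0101] [ 0.4655 -0.3197  0.03  ] [ 0.4585 -0.3359  0.02  ]
0.03 270 [ 0.461  -0.3354  0.0331] [ 0.4521 -0.3523  0.0301] [ 0.4779 -0.3203  0.0399] [ 0.465  -0.3363  0.035 ]
0.04 139 [ 0.4591 -0.3353  0.0553] [ 0.4563 -0.3478  0.0401] [ 0.4658 -0.3247  0.0698] [ 0.4611 -0.3363  0.055 ]
0.07 20 [ 0.4592 -0.3372  0.0721] [ 0.4566 -0.3479  0.0703] [ 0.4667 -0.3246  0.0736] [ 0.4617 -0.3363  0.072 ]
0.074 496 [ 0.4678 -0.3362  0.0771] [ 0.4566 -0.3481  0.0741] [ 0.4798 -0.3247  0.0796] [ 0.4682 -0.3364  0.0768]
((434.8116455078125, -332.8616943359375), 44.97140884399414)
((461.60040283203125, -292.49334716796875), 80.26256561279297)
```

View pics/w2b.png

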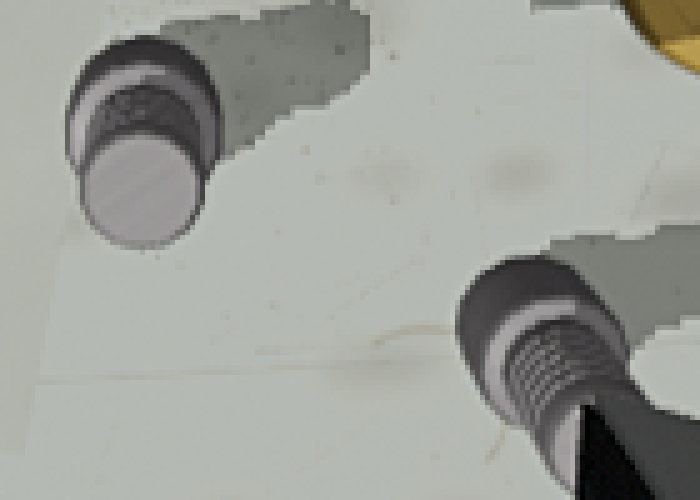

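```bash
python3 -m creep '[[[0.3,0,-0.02,0],[0.6,0,-0.04,0],[0.9,0,-0.04,0],[0.9,0,-0.04,0],[0.9,0,-0.04,0]]]' 1
python3 - <<'E'
from h import *
d=shot('wrist','w3');s=env.state();print(s['eef_pos'])
P=pts(d);q=P.reshape(-1,3);m=q[(q[:,2]>.073)&(q[:,2]<.085)&(np.hypot(q[:,0]-.468,q[:,1]+.336)<.02)]
print(len(m),cv2.minEnclosingCircle(m[:,:2].astype(np.float32)*1000))
E
```

```text
clock: 3.25
eef_pos: [0.4675, -0.3356, 0.1147]
ee_rot: [-1.165, 1.235, 1.171]
ft_force: [-1.1, 0.9, 0.7]
grip_width: 0.0939
[ 0.46872622 -0.3370614   0.11642323]
931 ((468.4053039550781, -336.277099609375), 12.071980476379395)
```

View pics/w3.png

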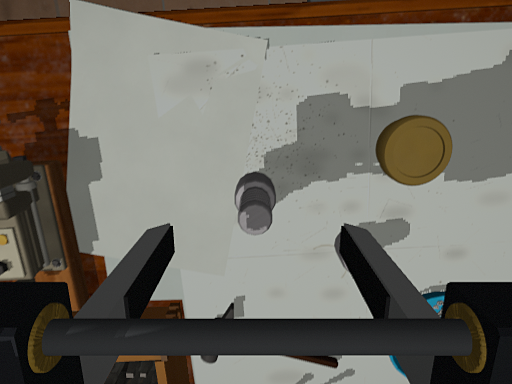

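```bash
python3 -m creep '[[[0.3,0,0,0],[0.55,0,0,0],[0.78,0,0,0],[0.78,0,0,0],[0.78,0,0,0]]]' 1; python3 -m creep '[[[0,0,0,0],[0,0,0,0],[0,0,0,0],[0,0,0,0],[0,0,0,0],[0,0,0,0],[0,0,0,0],[0,0,0,0]]]' -1;  python3 - <<'E'
from h import *
s=env.state();print(s['eef_pos'],s['grip_width'],s['ft_force'])
shot('wrist','w4')
E
```

```text
clock: 3.72
eef_pos: [0.469, -0.3383, 0.0388]
ee_rot: [-1.168, 1.235, 1.166]
ft_force: [0.0, -0.3, 1.2]
grip_width: 0.0939
clock: 4.38
eef_pos: [0.4682, -0.3382, 0.0374]
ee_rot: [-1.167, 1.236, 1.167]
ft_force: [-0.2, 0.8, -0.3]
grip_width: 0.0446
[ 0.4681849  -0.33824623  0.03743221] 0.04457244385756335 [-0.21903576  0.77847777 -0.27716172]
```

View pics/w4.png

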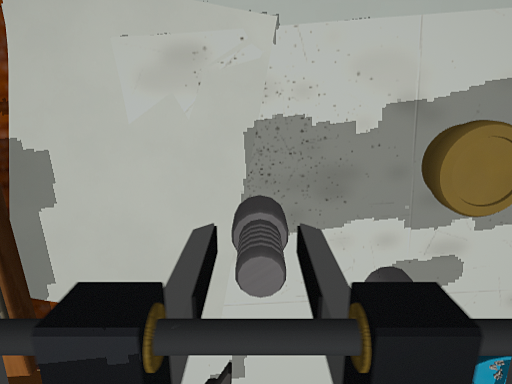

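The coupler at (260,245) shows the grooved grip, centred between the closing fingers.

```bash
python3 -m creep '[[[0,0,0,0],[0,0,0,0],[0,0,0,0],[0,0,0,0],[0,0,0,0],[0,0,0,0]]]' -1; python3 -m creep '[[[-0.1,0,0,0],[-0.3,0,0,0],[-0.6,0,0,0],[-0.9,0,0,0],[-0.9,0,0,0]]]' -1;  python3 - <<'E'
from h import *
s=env.state();print(s['eef_pos'],s['grip_width'],s['ft_force'])
shot('wrist','w5')
E
```

```text
clock: 4.93
eef_pos: [0.4681, -0.338, 0.0373]
ee_rot: [-1.166, 1.236, 1.167]
ft_force: [-0.9, 0.5, -1.6]
grip_width: 0.0233
clock: 5.35
eef_pos: [0.4714, -0.3413, 0.1341]
ee_rot: [-1.177, 1.235, 1.156]
ft_force: [0.3, -0.7, -1.4]
grip_width: 0.0235
[ 0.4713633  -0.34133156  0.13405545] 0.023461923353420976 [ 0.29302135 -0.70119571 -1.41074285]
```

View pics/w5.png

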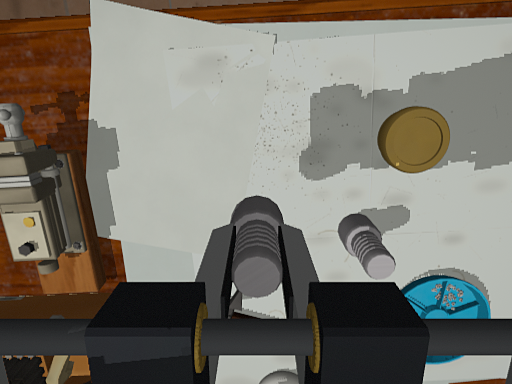

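Coupler lifted, with the fingers at (205-310, 250). Next I check obstacle heights behind the block, since I plan to lean the coupler in the grip there.

```bash
python3 - <<'E'
from h import *
for n in('top0','side0'):
    P=pts(dict(np.load(f'/tmp/{n}.npz'))).reshape(-1,3)
    for x0 in np.arange(.54,.74,.04):
        r=[]
        for y0 in np.arange(-.36,.32,.04):
            m=P[(P[:,0]>=x0)&(P[:,0]<x0+.04)&(P[:,1]>=y0)&(P[:,1]<y0+.04)]
            r.append(int(1000*m[:,2].max()) if len(m) else -1)
        print(n,round(x0,2),r)
E
python3 -m creep '[[[-0.15,0,0.25,0],[-0.3,0,0.6,0],[-0.4,0,0.95,0]]]' -1; python3 -m creep '[[[0,0,0.4,0],[0,0,0.8,0],[0,0,1,0]]]' -1;python3 -m creep '[[[0,0,0.4,0],[0,0,0.8,0],[0,0,1,0],[0,0,1,0],[0,0,1,0]]]' -1
```

```text
top0 0.54 [8, 8, 9, 11, 20, 24, 8, 8, 4, 5, 41, 65, 68, 46, 5, 8, 6]
top0 0.58 [14, 7, 8, 21, 21, 23, 19, 8, 6, 5, 5, 6, 5, 5, 6, 5, 6]
top0 0.62 [19, 19, 14, 21, 15, 25, 17, 32, 31, 6, 8, 39, 34, 4, 7, 7, 6]
top0 0.66 [113, 111, 8, 15, 20, 23, 9, 42, 42, 6, 6, 53, 49, 45, 9, 6, 7]
top0 0.7 [98, 107, 8, 7, 9, 8, 58, 55, 42, 29, 39, 39, 34, 67, 15, 12, 7]
side0 0.54 [4, 5, 35, 32, 19, 17, 5, 4, 2, 2, 2, 65, 68, 48, 2, 2, 1]
side0 0.58 [19, 5, 5, 19, 19, 20, 19, 4, 3, 2, 2, 2, 7, 2, 2, 2, 2]
side0 0.62 [15, 15, 14, 19, 15, 19, 20, 27, 32, 2, 3, 36, 34, 3, 2, 2, 2]
side0 0.66 [111, 108, 5, 18, 19, 19, 4, 39, 40, 2, 2, 51, 49, 44, 29, 3, 2]
side0 0.7 [96, 104, 4, 4, 5, 5, 56, 36, 41, 27, 35, 38, 34, 67, 43, 11, 0]
clock: 5.65
eef_pos: [0.4732, -0.2429, 0.1672]
ee_rot: [-1.164, 1.237, 1.166]
ft_force: [1.1, 0.9, -1.0]
grip_width: 0.0235
clock: 5.9
eef_pos: [0.4777, -0.1391, 0.1666]
ee_rot: [-1.164, 1.235, 1.171]
ft_force: [-0.3, 0.1, -1.5]
grip_width: 0.0236
clock: 6.32
eef_pos: [0.4843, -0.0429, 0.1666]
ee_rot: [-1.168, 1.236, 1.17]
ft_force: [0.5, -0.2, -1.3]
grip_width: 0.0234
```

```bash
python3 -m creep '[[[0,-0.15,0.27,0],[0,-0.3,0.55,0],[0,-0.45,0.83,0]]]' -1; python3 -m creep '[[[0,-0.15,0.27,0],[0,-0.3,0.55,0],[0,-0.45,0.83,0],[0,-0.45,0.83,0],[0,-0.45,0.83,0]]]' -1;python3 -m creep '[[[0.25,0,0,0],[0.5,0,0,0],[0.75,0,0,0],[0.75,0,0,0],[0.75,0,0,0]]]' -1
python3 - <<'E'
from h import *
s=env.state();print(s['eef_pos'],s['grip_width'],s['ft_force'])
shot('wrist','w6');d=shot('side','s6')
cv2.imwrite('pics/s6b.png',cv2.resize(d['image'][180:270,180:290],None,fx=6,fy=6,interpolation=cv2.INTER_NEAREST))
E
```

```text
clock: 6.57
eef_pos: [0.5353, 0.0355, 0.167]
ee_rot: [-1.165, 1.238, 1.164]
ft_force: [0.7, -0.3, -0.7]
grip_width: 0.0239
clock: 6.98
eef_pos: [0.5851, 0.1162, 0.1662]
ee_rot: [-1.167, 1.238, 1.168]
ft_force: [-0.4, -0.8, -1.7]
grip_width: 0.0236
clock: 7.4
eef_pos: [0.583, 0.1148, 0.0913]
ee_rot: [-1.164, 1.241, 1.168]
ft_force: [0.2, -0.1, -1.1]
grip_width: 0.0238
[0.58295487 0.1147899  0.09129501] 0.023761941420945253 [ 0.24983568 -0.0544617  -1.08381925]
```

View pics/s6b.png

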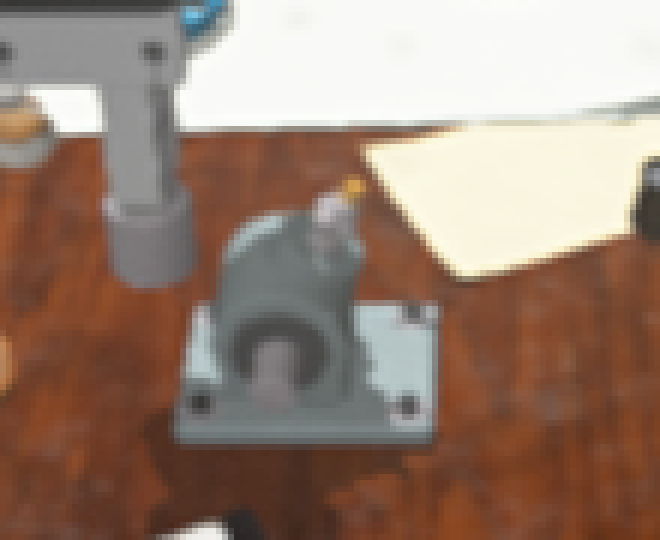

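View pics/w6.png

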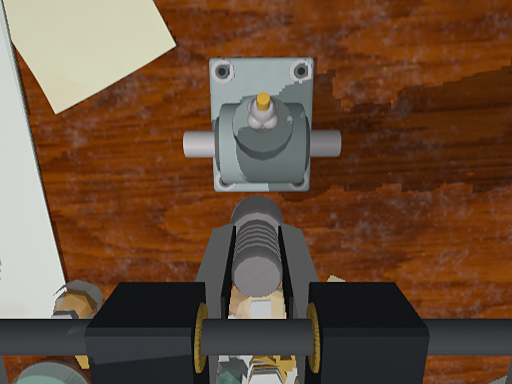

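```bash
cat > nip.py <<'E'
from h import *
al=np.deg2rad(-3.2);n=np.array([-np.sin(.48)*np.cos(al),-np.sin(.48)*np.sin(al),np.cos(.48)])
def nip(N,o0=(.520,.1215,.070)):
    d=dict(np.load(f'/tmp/{N}.npz'));P=pts(d);q=P.reshape(-1,3);o=np.array(o0)
    r=q-o;h=r@n;rad=np.linalg.norm(r-h[:,None]*n,axis=1)
    ex=np.array([np.cos(al)*np.cos(.48),np.sin(al)*np.cos(.48),np.sin(.48)]);ey=np.cross(n,ex)
    s=(h>.023)&(h<.034)&(rad<.010)
    a=r[s]@ex;b=r[s]@ey
    if len(a)>3: print(N,'pin/tip ex %.1f..%.1f ey %.1f..%.1f mm'%(a.min()*1e3,a.max()*1e3,b.min()*1e3,b.max()*1e3),'n',len(a),'hmax',h[s].max().round(4))
    s=(abs(h)<.003)&(rad<.025)&(rad>.012);a=r[s]@ex;b=r[s]@ey
    if len(a)>3: print('  seat ex %.1f..%.1f ey %.1f..%.1f'%(a.min()*1e3,a.max()*1e3,b.min()*1e3,b.max()*1e3),len(a),'h',h[s].mean().round(4))
    m=q[(q[:,2]>.007)&(q[:,2]<.016)&(np.hypot(q[:,0]-.527,q[:,1]-.1215)<.07)];print('  base',cv2.minAreaRect(m[:,:2].astype(np.float32)*1000))
    m=q[(q[:,2]>.03)&(q[:,2]<.066)&(abs(q[:,1]-.121)<.024)&(abs(q[:,0]-.54)<.03)]
    if len(m):print('  housing xmax',np.sort(m[:,0])[-5:].round(4),'zmax',m[:,2].max().round(4))
E
python3 -c "
from nip import *
for N in('top0','side0','w1','w6','s6'): nip(N)"
python3 -m creep '[[[0.08,0,0,0],[0.16,0,0,0],[0.16,0,0,0],[0.16,0,0,0]]]' -1
```

```text
top0 pin/tip ex -2.7..4.3 ey -7.2..2.0 mm n 10 hmax 0.0326
  seat ex -18.1..17.1 ey -17.1..15.3 69 h -0.0002
  base ((527.2603149414062, 119.99528503417969), (75.9032211303711, 99.91150665283203), 86.31966400146484)
  housing xmax [0.5606 0.5607 0.5607 0.5618 0.5625] zmax 0.066
side0 pin/tip ex -1.0..3.8 ey -2.3..5.2 mm n 10 hmax 0.03
  seat ex -15.2..18.0 ey -14.1..18.5 58 h -0.0007
  base ((529.6089477539062, 123.32638549804688), (76.57353210449219, 99.17076110839844), 86.58661651611328)
  housing xmax [0.5622 0.5623 0.5628 0.5628 0.5655] zmax 0.066
w1 pin/tip ex -5.4..3.0 ey -4.3..4.5 mm n 55 hmax 0.0311
  seat ex -18.3..16.0 ey -17.2..17.7 495 h -0.0001
  base ((526.6625366210938, 121.46511840820312), (75.80220031738281, 99.77120208740234), 86.95233917236328)
  housing xmax [0.5481 0.5483 0.5483 0.5484 0.5487] zmax 0.066
w6 pin/tip ex -4.6..3.5 ey -4.4..3.7 mm n 225 hmax 0.0318
  seat ex -18.5..16.9 ey -17.1..17.9 1221 h -0.0001
  base ((527.1174926757812, 121.54000854492188), (75.7568359375, 99.23670959472656), 86.80320739746094)
  housing xmax [0.5697 0.5698 0.5698 0.5698 0.57  ] zmax 0.066
s6 pin/tip ex -1.5..4.1 ey -2.6..3.5 mm n 12 hmax 0.0302
  seat ex -15.3..18.0 ey -16.0..18.5 61 h -0.0006
  base ((529.4521484375, 122.92948913574219), (74.52498626708984, 100.05518341064453), 87.42706298828125)
  housing xmax [0.5623 0.563  0.5632 0.5652 0.5699] zmax 0.0659
clock: 7.83
eef_pos: [0.5841, 0.1168, 0.0762]
ee_rot: [-1.166, 1.236, 1.167]
ft_force: [0.3, -1.1, -1.3]
grip_width: 0.0235
```

```bash
python3 -m creep '[[[0,0.03,0,0],[0,0.06,0,0],[0,0.09,0,0],[0,0.12,0,0]]]' -1;  python3 -m creep '[[[0,0.025,0,0],[0,0.05,0,0],[0,0.075,0,0],[0,0.1,0,0]]]' -1
python3 - <<'E'
from h import *
s=env.state();print(s['eef_pos'],R.from_rotvec(s['ee_rot']).as_matrix().round(3)[:,0],s['grip_width'],s['ft_force'])
shot('wrist','w7');d=shot('side','s7')
cv2.imwrite('pics/s7b.png',cv2.resize(d['image'][180:270,180:290],None,fx=6,fy=6,interpolation=cv2.INTER_NEAREST))
E
```

```text
clock: 8.17
eef_pos: [0.5769, 0.1174, 0.0776]
ee_rot: [-1.172, 1.228, 1.16]
ft_force: [7.2, -0.4, -3.9]
grip_width: 0.0234
clock: 8.5
eef_pos: [0.5694, 0.1178, 0.0787]
ee_rot: [-1.174, 1.224, 1.156]
ft_force: [9.4, -1.9, -1.0]
grip_width: 0.0239
[0.56940762 0.11781926 0.07871341] [ 0.015 -0.    -1.   ] 0.023941788047198622 [ 9.35069692 -1.86871304 -1.04126875]
```

View pics/s7b.png

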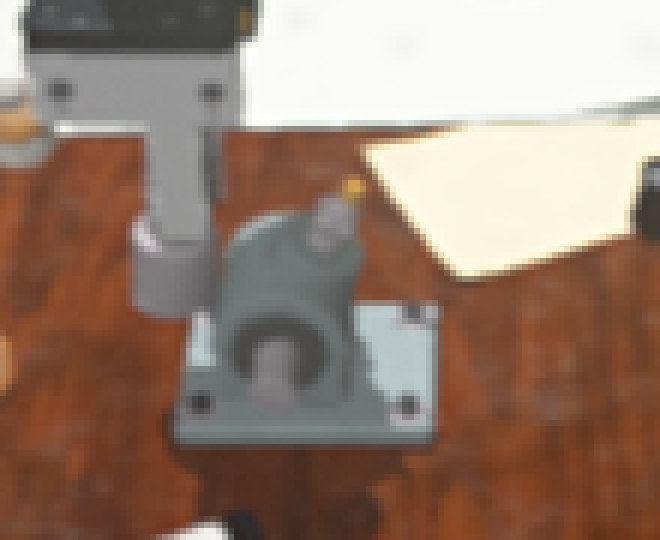

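View pics/w7.png

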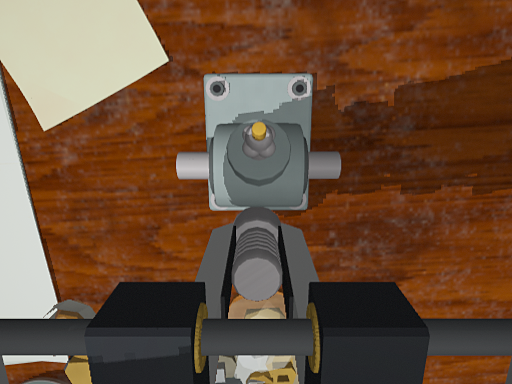

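The skirt now bears on the housing's back, at about (205,290) in the crop, and has started to lean. The force is 9 N, so I keep pulling.

```bash
python3 -m creep '[[[0,0.03,0,0],[0,0.06,0,0],[0,0.09,0,0],[0,0.12,0,0]]]' -1
python3 - <<'E'
from h import *
s=env.state();print(s['eef_pos'],R.from_rotvec(s['ee_rot']).as_matrix().round(3)[:,0],s['grip_width'],s['ft_force'])
d=shot('side','s8')
cv2.imwrite('pics/s8b.png',cv2.resize(d['image'][180:270,180:290],None,fx=6,fy=6,interpolation=cv2.INTER_NEAREST))
E
```

```text
clock: 8.93
eef_pos: [0.555, 0.1187, 0.0789]
ee_rot: [-1.171, 1.228, 1.16]
ft_force: [3.1, -0.4, 1.9]
grip_width: 0.0236
[0.55496367 0.11868493 0.07885993] [ 0.01  0.   -1.  ] 0.023641764057198596 [ 3.13834386 -0.35918623  1.92974007]
```

View pics/s8b.png

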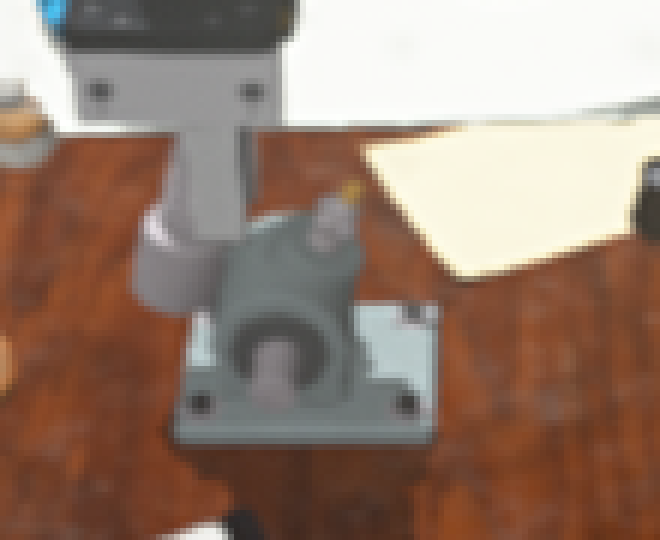

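```bash
cat > tilt.py <<'E'
from h import *
from scipy.optimize import least_squares
def tilt(N,s,guess=None,verbose=True):
    d=dict(np.load(f'/tmp/{N}.npz'));P=pts(d);q=P.reshape(-1,3)
    M=R.from_rotvec(s['ee_rot']).as_matrix();g=np.array(s['eef_pos'])-M[:,0]*.0188
    L=(q-g)@M  # tool coords about grasp pt : x down, y, z jaw
    m=(abs(L[:,2])<.0115)&(abs(L[:,1])<.045)&(L[:,0]<.06)&(L[:,0]>-.04)
    A=L[m]
    # cylinder fit r=12 with robust loss on body points above shoulder
    th0=.3 if guess is None else guess
    def ax(p): return np.array([np.cos(p[0])*np.cos(p[1]),-np.sin(p[0])*np.cos(p[1]),np.sin(p[1])])  # mouth direction
    best=None
    for t in(.0,.2,.4,.55):
        p=np.array([t,0,0,0])
        for it in range(8):
            a=ax(p);c=np.array([0,p[2],p[3]]);r=A-c;h=r@a;rad=np.linalg.norm(r-h[:,None]*a,axis=1)
            k=(h>-.019)&(h<.019)&(abs(rad-.012)<(.006 if it<3 else .002))
            B=A[k]
            if len(B)<20:break
            def f(p):
                a=ax(p);r=B-np.array([0,p[2],p[3]]);h=r@a;return np.linalg.norm(r-h[:,None]*a,axis=1)-.012
            p=least_squares(f,p,loss='soft_l1',f_scale=.0005).x
        else:
            e=(len(B),p,np.abs(f(p)).mean())
            if best is None or e[0]>best[0]:best=e
    if best:
        nB,p,e=best;a=ax(p);c=np.array([0,p[2],p[3]])
        print(N,'cyl: tilt %.1f deg side %.1f off y %.1f z %.1f mm n %d err %.2f'%(np.rad2deg(p[0]),np.rad2deg(p[1]),p[2]*1e3,p[3]*1e3,nB,e*1e3))
        r=A-c;h=r@a;rad=np.linalg.norm(r-h[:,None]*a,axis=1)
        k=(rad<.0105)&(h<-.012)&(h>-.032);T=A[k]
        if len(T)>10:
            m0=np.median(T,0);nn=np.linalg.svd(T-T.mean(0))[2][2];nn*=np.sign(nn[0])
            res=(T-T.mean(0))@nn;T=T[abs(res)<.002];nn=np.linalg.svd(T-T.mean(0))[2][2];nn*=np.sign(nn[0])
            print('   top disc: n',len(T),'tilt %.1f side %.1f'%(np.rad2deg(np.arctan2(-nn[1],nn[0])),np.rad2deg(np.arcsin(nn[2]))),'top h mm',(np.median((T-c)@a)*1e3).round(1))
        k=(rad<.0185)&(rad>.0155)&(h>0.014);
        if k.sum()>3: print('   skirt h min',np.sort(h[k])[:4].round(4),'max',np.sort(h[k])[-4:].round(4))
        w=M@a; cw=g+M@c
        print('   world mouth dir',w.round(3),'axis pt (tool x=grasp)',cw.round(4),'tilt from vertical %.1f'%np.rad2deg(np.arccos(-w[2])))
        return w,cw
E
python3 - <<'E'
from tilt import *
s=env.state();shot('wrist','w9');print(s['eef_pos'],s['ft_force']);tilt('w9',s)
E
```

```text
[0.55291288 0.11881542 0.07842921] [2.35547809 0.15436936 1.46271373]
w9 cyl: tilt -21.6 deg side -0.8 off y -0.1 z 0.0 mm n 814 err 0.75
   top disc: n 1367 tilt 15.6 side -0.2 top h mm -22.4
   skirt h min [0.015  0.0153 0.0155 0.0157] max [0.0383 0.0384 0.0385 0.0386]
   world mouth dir [-0.362  0.007 -0.932] axis pt (tool x=grasp) [0.5529 0.1188 0.0972] tilt from vertical 21.2
```

View pics/w9.png

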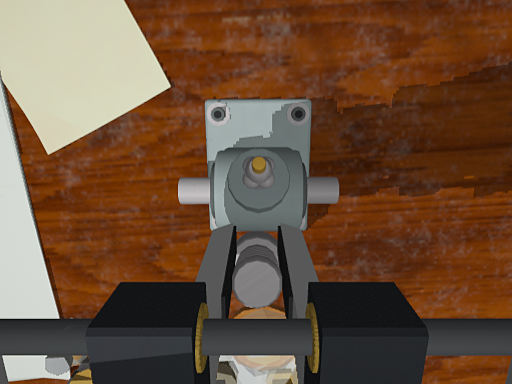

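```bash
cat > disc.py <<'E'
from h import *
def disc(N,s,show=True):
    d=dict(np.load(f'/tmp/{N}.npz'));P=pts(d);sub=P[200:330,200:320].reshape(-1,3)
    M=R.from_rotvec(s['ee_rot']).as_matrix();g=np.array(s['eef_pos'])-M[:,0]*.0188
    A=(sub-g)@M
    A=A[(abs(A[:,2])<.0125)&(abs(A[:,1])<.035)&(A[:,0]<-.008)&(A[:,0]>-.035)]
    rng=np.random.default_rng(0);best=(0,)
    for _ in range(1500):
        p=A[rng.choice(len(A),3,False)];n=np.cross(p[1]-p[0],p[2]-p[0]);l=np.linalg.norm(n)
        if l<2e-5:continue
        n/=l;n*=np.sign(n[0]);
        if n[0]<.7:continue
        k=abs((A-p[0])@n)<.0007
        if k.sum()>best[0]:best=(k.sum(),k)
    T=A[best[1]];n=np.linalg.svd(T-T.mean(0))[2][2];n*=np.sign(n[0])
    u=np.cross(n,[0,0,1]);u/=np.linalg.norm(u);v=np.cross(n,u)
    c2,r=cv2.minEnclosingCircle(np.stack([(T-T.mean(0))@u,(T-T.mean(0))@v],1).astype(np.float32)*1000)
    c=T.mean(0)+(u*c2[0]+v*c2[1])/1000
    grip=c+n*.021; mouth=c+n*.075
    print(N,'disc n',len(T),'r %.1f'%r,'lean %.1f side %.1f deg'%(np.rad2deg(np.arctan2(-n[1],n[0])),np.rad2deg(np.arcsin(n[2]))),'grip pt in tool mm',(grip*1e3).round(1))
    W=M@n;print('   world mouth dir',W.round(3),'grip',(g+M@grip).round(4),'mouth',(g+M@mouth).round(4),'lean from vertical %.1f'%np.rad2deg(np.arccos(-W[2])))
    return W,g+M@mouth
E
python3 - <<'E'
from disc import *
s=env.state();disc('w9',s)
E
```

```text
w9 disc n 1350 r 15.0 lean 16.7 side 0.2 deg grip pt in tool mm [-0.4 -6.1 -0.1]
   world mouth dir [ 0.291 -0.013 -0.957] grip [0.5582 0.1184 0.0972] mouth [0.5739 0.1177 0.0455] lean from vertical 17.0
```

Run:
```python
from h import *
d=dict(np.load('/tmp/w9.npz'));P=pts(d)
s=env.state();M=R.from_rotvec(s['ee_rot']).as_matrix();g=np.array(s['eef_pos'])-M[:,0]*.0188
A=(P-g)@M
for r in range(226,322,4): print(r,(A[r,258]*1e3).round(1),d['image'][r,258])
cv2.imwrite('pics/w9b.png',cv2.resize(d['image'][220:330,195:320],None,fx=6,fy=6,interpolation=cv2.INTER_NEAREST))
```

```text
226 [38.4  0.1  1.1] [ 99 100  91]
230 [43.3 -4.6  1.2] [84 84 77]
234 [35.6 -4.1  1.1] [60 60 61]
238 [24.1 -1.6  1.1] [103 102 105]
242 [23.2 -3.8  1.1] [118 118 120]
246 [17.3 -3.6  1.1] [68 66 67]
250 [4.  0.3 1. ] [81 80 83]
254 [-6.9  3.5  0.9] [83 84 85]
258 [-16.6   6.2   0.9] [74 73 75]
262 [-20.    6.    0.9] [135 134 137]
266 [-20.    4.    0.9] [129 128 130]
270 [-20.1   2.    0.9] [131 130 132]
274 [-20.3   0.1   0.9] [129 128 130]
278 [-20.5  -1.8   0.9] [130 129 131]
282 [-21.3  -3.4   0.9] [127 126 129]
286 [-21.9  -5.1   0.9] [129 128 130]
290 [-22.3  -6.9   0.9] [129 128 130]
294 [-23.5  -8.2   0.9] [128 126 129]
298 [-23.1 -10.6   0.9] [129 127 130]
302 [-24.4 -11.8   0.9] [127 127 128]
306 [-25.3 -13.2   0.9] [127 125 126]
310 [ 90.  -96.1   1.4] [ 91 122 153]
314 [ 84.2 -95.9   1.4] [ 87 119 150]
318 [ 80.8 -97.2   1.4] [ 78 112 145]
```

View pics/w9b.png

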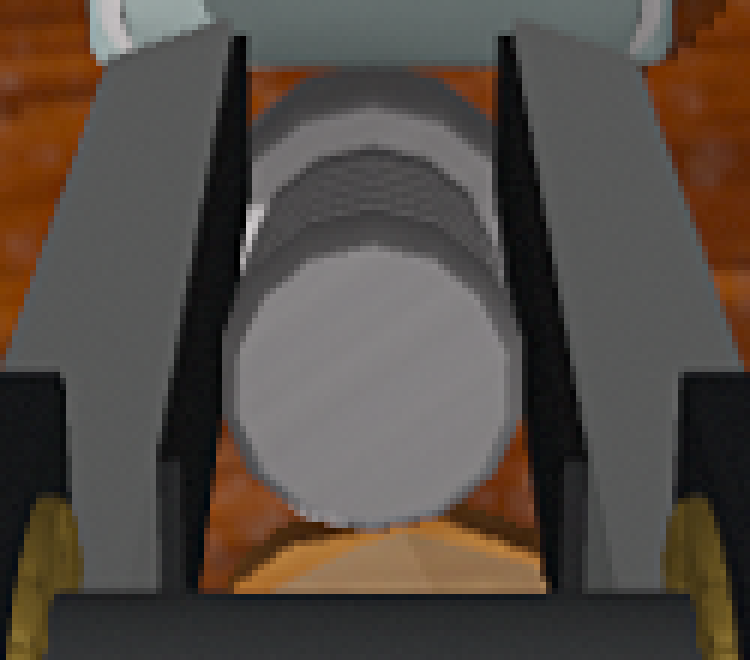

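```bash
cat > disc.py <<'E'
from h import *
def disc(N,s,box=(225,330,215,305)):
    d=dict(np.load(f'/tmp/{N}.npz'));P=pts(d);a,b,c_,e=box
    im=d['image'][a:b,c_:e].astype(int);br=(im.mean(-1)>105)&(np.ptp(im,axis=-1)<8)
    nl,lab,st,ce=cv2.connectedComponentsWithStats(br.astype(np.uint8));
    M=R.from_rotvec(s['ee_rot']).as_matrix();g=np.array(s['eef_pos'])-M[:,0]*.0188
    A=(P[a:b,c_:e]-g)@M
    br&=(A[...,0]<-.008)&(A[...,0]>-.04)
    nl,lab,st,ce=cv2.connectedComponentsWithStats(br.astype(np.uint8));i=1+np.argmax(st[1:,4])
    T=A[lab==i]
    for _ in range(4):
        n=np.linalg.svd(T-T.mean(0),full_matrices=False)[2][2];n*=np.sign(n[0]);r=(T-T.mean(0))@n;T=T[abs(r-np.median(r))<max(.0012,2*r.std())]
    u=np.cross(n,[0,0,1]);u/=np.linalg.norm(u);v=np.cross(n,u);a2=(T-T.mean(0))@u;b2=(T-T.mean(0))@v
    c=T.mean(0)+u*(a2.min()+a2.max())/2+v*(b2.min()+b2.max())/2
    grip=c+n*.021; mouth=c+n*.075
    print(N,'disc n',len(T),'res %.2f'%(r.std()*1e3),'dia %.1f %.1f'%(np.ptp(a2)*1e3,np.ptp(b2)*1e3),'lean %.1f side %.1f deg'%(np.rad2deg(np.arctan2(-n[1],n[0])),np.rad2deg(np.arcsin(n[2]))),'disc c',(c*1e3).round(1),'grip pt in tool mm',(grip*1e3).round(1))
    W=M@n;print('   world mouth dir',W.round(3),'grip',(g+M@grip).round(4),'mouth',(g+M@mouth).round(4),'lean from vertical %.1f'%np.rad2deg(np.arccos(-W[2])))
    return W,g+M@mouth
E
python3 - <<'E'
from disc import *
disc('w6',dict(eef_pos=[.583,.1148,.0913],ee_rot=[-1.166,1.237,1.167]))
disc('w5',dict(eef_pos=[.4714,-.3413,.134],ee_rot=[-1.177,1.235,1.156]))
disc('w7',dict(eef_pos=[.5694,.1178,.0787],ee_rot=[-1.174,1.224,1.156]))
disc('w9',env.state())
E
```

```text
w6 disc n 1393 res 0.50 dia 21.3 20.4 lean -0.5 side -0.0 deg disc c [-21.4   0.2   0.3] grip pt in tool mm [-0.4  0.3  0.2]
   world mouth dir [-0.01 -0.   -1.  ] grip [0.5827 0.1151 0.1105] mouth [0.5822 0.1151 0.0565] lean from vertical 0.5
w5 disc n 298 res 0.54 dia 16.3 19.5 lean -1.8 side 0.6 deg disc c [-21.3   2.1   0.3] grip pt in tool mm [-0.3  2.8  0.5]
   world mouth dir [-0.021  0.005 -1.   ] grip [ 0.4685 -0.3405  0.1531] mouth [ 0.4674 -0.3402  0.0991] lean from vertical 1.2
w7 disc n 1470 res 0.52 dia 20.8 20.6 lean 5.1 side -0.2 deg disc c [-21.2  -1.2   0.3] grip pt in tool mm [-0.2 -3.   0.2]
   world mouth dir [ 0.104 -0.008 -0.995] grip [0.5721 0.1179 0.0978] mouth [0.5777 0.1174 0.0441] lean from vertical 6.0
w9 disc n 1567 res 0.55 dia 20.9 20.6 lean 16.5 side 0.3 deg disc c [-21.7  -4.1   0.2] grip pt in tool mm [ -1.6 -10.1   0.3]
   world mouth dir [ 0.288 -0.01  -0.958] grip [0.5622 0.1186 0.0984] mouth [0.5777 0.1181 0.0467] lean from vertical 16.8
```

The disc fit shows the lean has reached about 17° in the right sense, but the coupler slid about 10 mm toward the pad edge. It turns about the upper pad contact. I'll set it down on clear wood, let it rock upright, and re-grip near its top with a pre-offset.

```bash
python3 -m creep '[[[0,-0.25,0,0],[0,-0.3,-0.3,0],[0,-0.31,-0.65,0],[0,-0.31,-0.97,0],[0,-0.31,-0.97,0]]]' -1;  python3 -m creep '[[[0.1,0,0,0],[0.2,0,0,0],[0.3,0,0,0],[0.36,0,0,0],[0.36,0,0,0],[0.36,0,0,0]]]' -1
python3 - <<'E'
from disc import *
s=env.state();print(s['eef_pos'],s['ft_force'])
d=shot('wrist','w10');disc('w10',s)
d=shot('side','s10')
cv2.imwrite('pics/s10b.png',cv2.resize(d['image'][150:260,180:290],None,fx=5,fy=5,interpolation=cv2.INTER_NEAREST))
E
```

```text
clock: 9.45
eef_pos: [0.5735, 0.0155, 0.0753]
ee_rot: [-1.164, 1.243, 1.167]
ft_force: [-0.9, 0.8, -1.7]
grip_width: 0.0229
clock: 9.95
eef_pos: [0.5753, 0.0211, 0.0395]
ee_rot: [-1.166, 1.236, 1.169]
ft_force: [-0.7, -0.9, -0.7]
grip_width: 0.0232
[0.57532858 0.0210526  0.0395184 ] [-0.70116111 -0.87618397 -0.69396479]
w10 disc n 1569 res 0.55 dia 20.8 20.6 lean 16.6 side -0.1 deg disc c [-21.3  -3.9   0.3] grip pt in tool mm [-1.2 -9.9  0.2]
   world mouth dir [ 0.282 -0.018 -0.959] grip [0.5852 0.0207 0.0595] mouth [0.6005 0.0197 0.0077] lean from vertical 16.4
```

View pics/s10b.png

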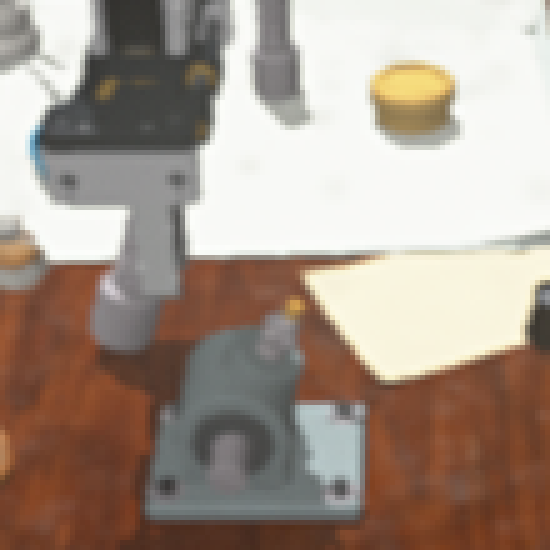

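```bash
python3 -m creep '[[[0,0.1,0,0],[0.02,0.1,0,0],[0.03,0.1,0,0],[0.03,0.1,0,0]]]' -1;  python3 -m creep '[[[0,0,0,0],[0,0,0,0],[0,0,0,0],[0,0,0,0],[0,0,0,0],[0,0,0,0],[0,0,0,0]]]' 0.3
python3 - <<'E'
from disc import *
s=env.state();print(s['eef_pos'],s['ft_force'])
d=shot('wrist','w11')
P=pts(d).reshape(-1,3);m=P[(P[:,2]>.068)&(P[:,2]<.08)&(np.hypot(P[:,0]-.58,P[:,1]-.02)<.03)]
print(len(m),m.mean(0).round(4),cv2.minEnclosingCircle(m[:,:2].astype(np.float32)*1000),np.linalg.svd(m-m.mean(0),full_matrices=False)[2][2].round(3))
E
```

```text
clock: 10.38
eef_pos: [0.5658, 0.0207, 0.0376]
ee_rot: [-1.167, 1.236, 1.167]
ft_force: [0.4, -0.8, -1.0]
grip_width: 0.0232
clock: 10.97
eef_pos: [0.5661, 0.0207, 0.0375]
ee_rot: [-1.167, 1.236, 1.167]
ft_force: [0.9, 0.2, -0.1]
grip_width: 0.0605
[0.5660884  0.02070637 0.03750017] [ 0.91386794  0.22398343 -0.10483256]
1112 [0.5839 0.0193 0.0738] ((588.89990234375, 19.046314239501953), 11.679550170898438) [-0.388  0.016  0.921]
```

View pics/w11.png

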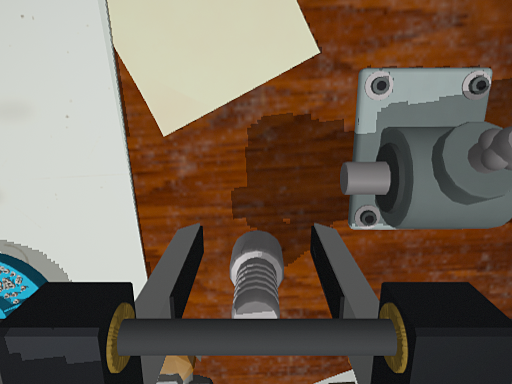

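The coupler settled upright at about (256,275), standing on the wood. I'll raise to the new grip height and measure again.

```bash
python3 -m creep '[[[-0.185,0,0,0],[-0.185,-0.15,0,0],[-0.185,-0.15,0,0],[-0.185,-0.15,0,0]]]' 0.3
python3 - <<'E'
from disc import *
s=env.state();print(s['eef_pos'],s['ft_force'])
d=shot('wrist','w12')
P=pts(d).reshape(-1,3);m=P[(P[:,2]>.068)&(P[:,2]<.08)&(np.hypot(P[:,0]-.588,P[:,1]-.02)<.02)]
print(len(m),m.mean(0).round(4),cv2.minEnclosingCircle(m[:,:2].astype(np.float32)*1000),np.linalg.svd(m-m.mean(0),full_matrices=False)[2][2].round(3))
disc('w12',s)
E
```

```text
clock: 11.35
eef_pos: [0.5812, 0.0198, 0.0559]
ee_rot: [-1.167, 1.236, 1.167]
ft_force: [-0.1, -0.4, 0.5]
grip_width: 0.0608
[0.58116732 0.01979619 0.0559    ] [-0.12548694 -0.41353884  0.49426693]
1576 [0.5895 0.0197 0.0744] ((591.322265625, 19.472970962524414), 12.037320137023926) [-0.125  0.012  0.992]Traceback (most recent call last):
  File "<stdin>", line 6, in <module>
  File "disc.py", line 9, in disc
    nl,lab,st,ce=cv2.connectedComponentsWithStats(br.astype(np.uint8));i=1+np.argmax(st[1:,4])
                                                                           ~~~~~~~~~^^^^^^^^^^
    return _wrapfunc(a, 'argmax', axis=axis, out=out, **kwds)
    return bound(*args, **kwds)
ValueError: attempt to get argmax of an empty sequence
```

View pics/w12.png

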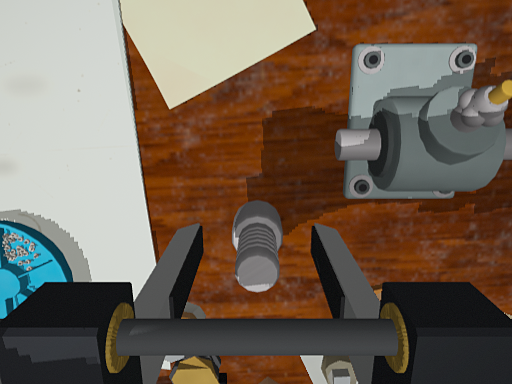

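```bash
python3 -m creep '[[[0,-0.145,0,0],[0,-0.145,0,0],[0,-0.145,0,0]]]' 0.3;python3 -m creep '[[[0,0,0,0],[0,0,0,0],[0,0,0,0],[0,0,0,0],[0,0,0,0],[0,0,0,0],[0,0,0,0],[0,0,0,0]]]' -1
python3 -m creep '[[[0,0,0,0],[-0.3,0,0,0],[-0.5,0,0,0],[-0.5,0,0,0],[-0.5,0,0,0]]]' -1
python3 - <<'E'
from disc import *
s=env.state();print(s['eef_pos'],s['ft_force'],s['grip_width'])
d=shot('wrist','w13');shot('side','s13')
cv2.imwrite('pics/w13b.png',cv2.resize(d['image'][180:330,180:330],None,fx=4,fy=4,interpolation=cv2.INTER_NEAREST))
E
```

```text
clock: 11.65
eef_pos: [0.5947, 0.0191, 0.0554]
ee_rot: [-1.166, 1.237, 1.168]
ft_force: [0.1, -0.9, 0.6]
grip_width: 0.0612
clock: 12.32
eef_pos: [0.5954, 0.019, 0.056]
ee_rot: [-1.167, 1.236, 1.167]
ft_force: [-0.9, -0.4, 1.2]
grip_width: 0.0234
clock: 12.73
eef_pos: [0.5961, 0.0189, 0.1064]
ee_rot: [-1.168, 1.234, 1.165]
ft_force: [0.4, 0.4, -2.7]
grip_width: 0.0233
[0.59607049 0.01891996 0.10643721] [ 0.43078988  0.4072498  -2.66650068] 0.023322031875363625
```

View pics/w13b.png

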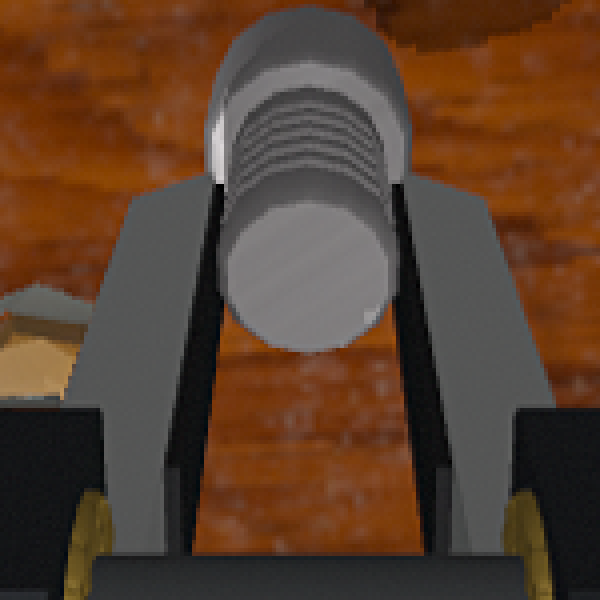

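```bash
sed -i 's/<-.008)/<.008)/' disc.py; python3 -m creep '[[[0,0.02,0.35,0],[0,0.04,0.7,0],[0,0.057,0.99,0],[0.05,0.057,0.99,0],[0.1,0.057,0.99,0],[0.1,0.057,0.99,0]]]' -1
python3 - <<'E'
from disc import *
s=env.state();print(s['eef_pos'],s['ft_force'],s['grip_width'])
d=shot('wrist','w14');disc('w14',s,(190,330,210,310))
E
python3 -m creep '[[[0,0.04,0,0],[0,0.08,0,0],[0,0.12,0,0],[0,0.16,0,0],[0,0.2,0,0],[0,0.24,0,0]]]' -1
python3 - <<'E'
from disc import *
s=env.state();print(s['eef_pos'],s['ft_force'],s['grip_width'])
d=shot('wrist','w15');disc('w15',s,(190,330,210,310))
E
```

```text
clock: 13.33
eef_pos: [0.5936, 0.1177, 0.0933]
ee_rot: [-1.166, 1.24, 1.17]
ft_force: [-0.1, -0.8, -1.5]
grip_width: 0.0233
[0.59359649 0.11765107 0.09332019] [-0.10932363 -0.84012345 -1.52702427] 0.0233153072815049
w14 disc n 1129 res 0.51 dia 20.8 20.0 lean 0.1 side -0.1 deg disc c [-0.3  4.1  0.2] grip pt in tool mm [20.7  4.   0.2]
   world mouth dir [-0.004 -0.003 -1.   ] grip [0.5896 0.1181 0.0914] mouth [0.5894 0.1179 0.0374] lean from vertical 0.3
clock: 13.88
eef_pos: [0.5739, 0.119, 0.0974]
ee_rot: [-1.17, 1.231, 1.162]
ft_force: [5.0, -1.6, 1.8]
grip_width: 0.0232
[0.57394222 0.11899262 0.09740304] [ 5.04800997 -1.58801553  1.84193665] 0.023190737649607673
w15 disc n 1184 res 0.53 dia 20.7 20.0 lean 5.3 side -0.0 deg disc c [-0.2  3.5  0.2] grip pt in tool mm [20.7  1.6  0.2]
   world mouth dir [ 0.099 -0.006 -0.995] grip [0.5724 0.1193 0.0955] mouth [0.5777 0.119  0.0417] lean from vertical 5.7
```

```bash
python3 -m creep '[[[0,0.04,0,0],[0,0.08,0,0],[0,0.12,0,0],[0,0.16,0,0],[0,0.2,0,0],[0,0.23,0,0]]]' -1
python3 - <<'E'
from disc import *
s=env.state();print(s['eef_pos'],s['ft_force'],s['grip_width'])
d=shot('wrist','w16');disc('w16',s,(190,330,210,310))
E
```

```text
clock: 14.43
eef_pos: [0.5481, 0.1211, 0.096]
ee_rot: [-1.167, 1.236, 1.167]
ft_force: [4.6, -1.1, 0.1]
grip_width: 0.0233
[0.54807649 0.12105006 0.09598527] [ 4.60838357 -1.13383094  0.06289266] 0.023300753903221772
w16 disc n 1247 res 0.54 dia 21.7 20.5 lean 25.6 side -0.3 deg disc c [ 0.1  0.7 -0. ] grip pt in tool mm [19.  -8.3 -0.1]
   world mouth dir [ 0.431 -0.03  -0.902] grip [0.5564 0.1204 0.0958] mouth [0.5796 0.1188 0.0471] lean from vertical 25.6
```

```bash
python3 -m creep '[[[0,0.02,0,0],[0,0.03,0,0],[0,0.03,0,0]]]' -1
python3 - <<'E'
from disc import *
s=env.state();print(s['eef_pos'],s['ft_force'],s['grip_width'])
d=shot('wrist','w17');disc('w17',s,(190,330,210,310))
d=shot('side','s17')
cv2.imwrite('pics/s17b.png',cv2.resize(d['image'][170:270,180:290],None,fx=6,fy=6,interpolation=cv2.INTER_NEAREST))
E
```

```text
clock: 14.73
eef_pos: [0.5449, 0.1212, 0.0956]
ee_rot: [-1.166, 1.237, 1.168]
ft_force: [3.5, -0.8, 0.4]
grip_width: 0.0232
[0.54494473 0.12115448 0.09557169] [ 3.51569765 -0.7551613   0.43995537] 0.023247327112163853
w17 disc n 1245 res 0.55 dia 21.2 20.1 lean 28.0 side -0.5 deg disc c [0.2 0.5 0.3] grip pt in tool mm [18.7 -9.4  0.1]
   world mouth dir [ 0.466 -0.035 -0.884] grip [0.5543 0.1207 0.0956] mouth [0.5795 0.1188 0.0479] lean from vertical 27.9
```

View pics/s17b.png

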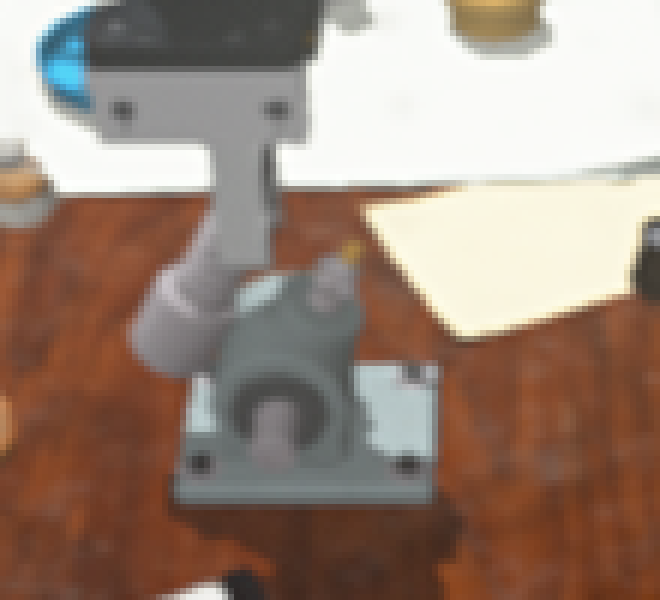

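Lean is 27.9° and parallel to the nipple in the side view. Now I carry it over to above the nipple.

```bash
python3 -m creep '[[[0,-0.08,0,0],[-0.35,-0.08,0,0],[-0.7,-0.08,0,0],[-0.8,-0.08,0,0],[-0.8,0.1,0,0],[-0.8,0.4,0,0],[-0.8,0.7,0,0],[-0.8,0.81,0,0]]]' -1
python3 -m creep '[[[0,0,0,0],[0,0,0,0]]]' -1
python3 - <<'E'
from disc import *
s=env.state();print(s['eef_pos'],s['ft_force'],s['grip_width'])
d=shot('wrist','w18');disc('w18',s,(190,330,210,310))
d=shot('side','s18')
cv2.imwrite('pics/s18b.png',cv2.resize(d['image'][140:260,180:300],None,fx=5,fy=5,interpolation=cv2.INTER_NEAREST))
E
```

```text
clock: 15.5
eef_pos: [0.4577, 0.1257, 0.174]
ee_rot: [-1.162, 1.244, 1.174]
ft_force: [-0.4, -0.3, -1.5]
grip_width: 0.0231
clock: 15.67
eef_pos: [0.4645, 0.1258, 0.1755]
ee_rot: [-1.167, 1.236, 1.167]
ft_force: [0.4, -0.7, -2.1]
grip_width: 0.0232
[0.46450725 0.12578323 0.17553066] [ 0.36997191 -0.68128605 -2.07183185] 0.02315274065106593
w18 disc n 1238 res 0.56 dia 21.7 20.1 lean 25.9 side -0.5 deg disc c [0.  0.2 0.2] grip pt in tool mm [18.9 -9.   0.1]
   world mouth dir [ 0.436 -0.033 -0.9  ] grip [0.4735 0.1253 0.1754] mouth [0.497  0.1235 0.1268] lean from vertical 25.9
```

View pics/s18b.png

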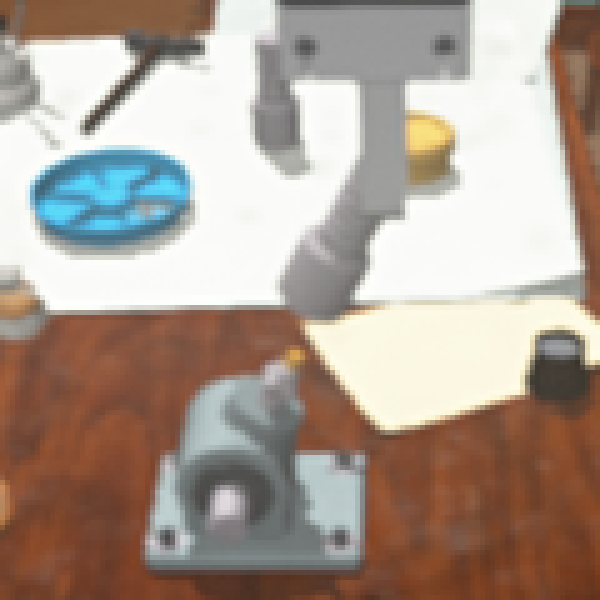

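View pics/w18.png

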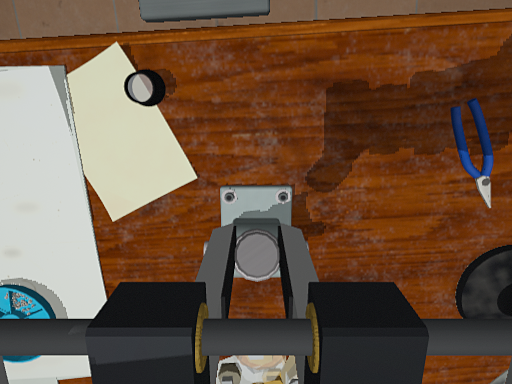

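```bash
python3 -m creep '[[[0.1,-0.01,0,0],[0.218,-0.031,-0.006,0],[0.218,-0.031,-0.006,0],[0.218,-0.031,-0.006,0]]]' -1
python3 - <<'E'
from disc import *
s=env.state();print(s['eef_pos'],s['ft_force'],s['grip_width'])
d=shot('wrist','w19');disc('w19',s,(190,330,210,310))
d=shot('side','s19')
cv2.imwrite('pics/s19b.png',cv2.resize(d['image'][170:250,200:280],None,fx=7.5,fy=7.5,interpolation=cv2.INTER_CUBIC))
d=shot('top','t19')
cv2.imwrite('pics/t19b.png',cv2.resize(d['image'][140:210,190:270],None,fx=7.5,fy=7.5,interpolation=cv2.INTER_CUBIC))
E
```

```text
clock: 16.1
eef_pos: [0.4678, 0.1247, 0.153]
ee_rot: [-1.165, 1.238, 1.168]
ft_force: [0.3, 0.3, -1.4]
grip_width: 0.0231
[0.4678198  0.12471701 0.15296109] [ 0.3065353   0.27218329 -1.3973428 ] 0.023112914485545782
w19 disc n 1233 res 0.57 dia 21.8 20.1 lean 26.3 side -0.2 deg disc c [0.1 0.2 0.2] grip pt in tool mm [18.9 -9.1  0.2]
   world mouth dir [ 0.44  -0.029 -0.897] grip [0.4769 0.1243 0.1529] mouth [0.5007 0.1228 0.1044] lean from vertical 26.2
```

View pics/s19b.png

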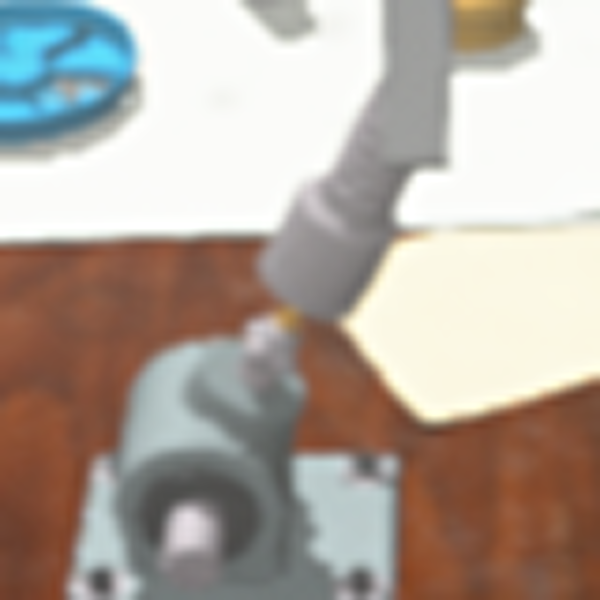

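View pics/t19b.png

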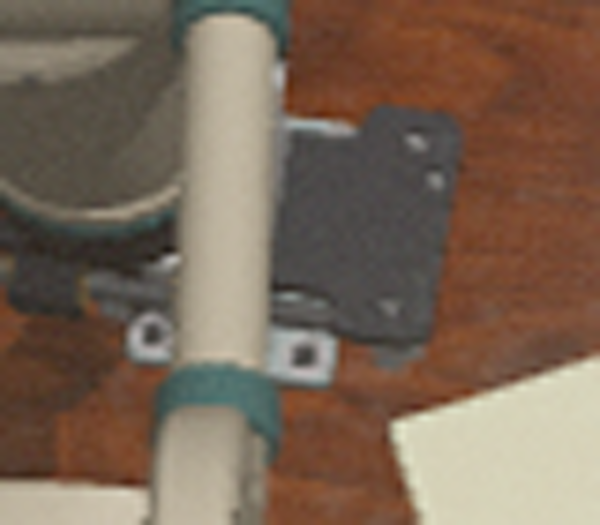

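Side view: the mouth centre at about (304,295) lies on the nipple's axis line, with the pin at (290,318). I'm advancing along the axis.

```bash
python3 -m creep '[[[0.04,-0.021,0,0],[0.08,-0.042,0,0],[0.12,-0.063,0,0],[0.16,-0.083,0,0],[0.16,-0.083,0,0]]]' -1
python3 - <<'E'
from disc import *
s=env.state();print(s['eef_pos'],s['ft_force'],s['ft_torque'],s['grip_width'])
d=shot('wrist','w20');disc('w20',s,(190,330,210,310))
d=shot('side','s20')
cv2.imwrite('pics/s20b.png',cv2.resize(d['image'][170:250,200:280],None,fx=7.5,fy=7.5,interpolation=cv2.INTER_CUBIC))
E
```

```text
clock: 16.67
eef_pos: [0.476, 0.1243, 0.1372]
ee_rot: [-1.166, 1.237, 1.167]
ft_force: [0.3, -0.3, -0.8]
grip_width: 0.0233
[0.47595114 0.1243185  0.13722673] [ 0.25059999 -0.28320611 -0.80830574] [-0.01097531  0.06047985 -0.04185983] 0.023255762158938046
w20 disc n 1243 res 0.54 dia 21.7 20.1 lean 26.2 side -0.1 deg disc c [0.  0.3 0.3] grip pt in tool mm [18.9 -9.   0.2]
   world mouth dir [ 0.44  -0.028 -0.898] grip [0.485  0.124  0.1371] mouth [0.5087 0.1225 0.0887] lean from vertical 26.2
```

View pics/s20b.png

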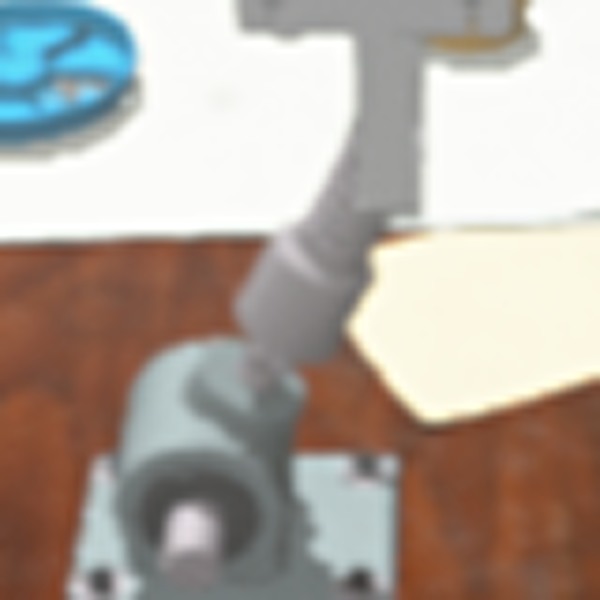

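```bash
python3 -m creep '[[[0.02,-0.011,0,0],[0.04,-0.021,0,0],[0.062,-0.032,0,0],[0.062,-0.032,0,0]]]' -1
python3 - <<'E'
from disc import *
s=env.state();print(s['eef_pos'],s['ft_force'],s['ft_torque'],s['grip_width'])
d=shot('wrist','w21');disc('w21',s,(190,330,210,310))
E
```

```text
clock: 17.1
eef_pos: [0.4792, 0.1242, 0.1315]
ee_rot: [-1.167, 1.236, 1.167]
ft_force: [0.2, -0.5, -2.1]
grip_width: 0.0231
[0.47921498 0.12420548 0.13154671] [ 0.20757293 -0.50283523 -2.10192448] [-0.00219547  0.02988258  0.00996986] 0.023081030972145047
w21 disc n 1229 res 0.54 dia 22.2 20.1 lean 25.6 side -0.4 deg disc c [-0.1 -0.   0.2] grip pt in tool mm [18.8 -9.1  0.1]
   world mouth dir [ 0.43  -0.032 -0.902] grip [0.4883 0.1238 0.1315] mouth [0.5115 0.122  0.0828] lean from vertical 25.5
```

```bash
python3 -m creep '[[[0.018,-0.009,0,0],[0.036,-0.018,0,0],[0.053,-0.028,0,0],[0.071,-0.037,0,0],[0.089,-0.046,0,0],[0.106,-0.055,0,0]]]' -1
python3 - <<'E'
from disc import *
s=env.state();print(s['eef_pos'],s['ft_force'],s['ft_torque'],s['grip_width'])
d=shot('wrist','w22');disc('w22',s,(190,330,210,310))
E
```

```text
clock: 17.65
eef_pos: [0.4846, 0.1239, 0.1213]
ee_rot: [-1.167, 1.236, 1.167]
ft_force: [-1.3, -0.6, 1.9]
grip_width: 0.0232
[0.48456928 0.12388717 0.12128181] [-1.3057202  -0.57003524  1.86069628] [-0.05687586  0.35210071  0.00872475] 0.023210679800243012
w22 disc n 1235 res 0.55 dia 22.2 20.5 lean 26.5 side -0.5 deg disc c [-0.1  0.   0.5] grip pt in tool mm [18.7 -9.4  0.3]
   world mouth dir [ 0.445 -0.035 -0.895] grip [0.4939 0.1237 0.1213] mouth [0.518  0.1218 0.073 ] lean from vertical 26.5
```

The rim is about 3.6 mm from the seat, so it is past the detent with no slip in the grip. I'm pushing it home.

```bash
python3 -m creep '[[[0.018,-0.009,0,0],[0.036,-0.018,0,0],[0.053,-0.028,0,0],[0.071,-0.037,0,0],[0.071,-0.037,0,0]]]' -1
python3 - <<'E'
from disc import *
s=env.state();print(s['eef_pos'],s['ft_force'],s['ft_torque'],s['grip_width'])
d=shot('wrist','w23');disc('w23',s,(190,330,210,310))
E
```

```text
clock: 18.12
eef_pos: [0.4858, 0.1237, 0.1172]
ee_rot: [-1.165, 1.239, 1.17]
ft_force: [-12.3, -0.7, 26.5]
grip_width: 0.0233
[0.4858177  0.12366622 0.11720602] [-12.30458928  -0.699731    26.53952935] [-0.22471399  2.18154258 -0.00357868] 0.02329952633221423
w23 disc n 1266 res 0.53 dia 22.1 20.0 lean 27.2 side -0.0 deg disc c [-0.7  1.4  0.2] grip pt in tool mm [18.  -8.2  0.2]
   world mouth dir [ 0.453 -0.027 -0.891] grip [0.494  0.1234 0.118 ] mouth [0.5185 0.122  0.0699] lean from vertical 27.0
```

```bash
python3 -m creep '[[[-0.013,0.007,0,0],[-0.013,0.007,0,0],[-0.013,0.007,0,0],[-0.013,0.007,0,0]]]' -1
python3 - <<'E'
from disc import *
s=env.state();print(s['eef_pos'],s['ft_force'],s['ft_torque'],s['grip_width'])
d=shot('wrist','w24');disc('w24',s,(190,330,210,310))
d=shot('side','s24')
cv2.imwrite('pics/s24b.png',cv2.resize(d['image'][170:250,200:280],None,fx=7.5,fy=7.5,interpolation=cv2.INTER_CUBIC))
E
```

```text
clock: 18.5
eef_pos: [0.4858, 0.1237, 0.1173]
ee_rot: [-1.166, 1.238, 1.169]
ft_force: [-8.8, 0.6, 16.6]
grip_width: 0.0234
[0.48582771 0.12369762 0.1173027 ] [-8.7716166   0.56484913 16.56404776] [-0.12534012  1.45156825  0.03356626] 0.023417848427881426
w24 disc n 1248 res 0.54 dia 21.6 20.4 lean 27.7 side 0.2 deg disc c [-0.5  1.6  0. ] grip pt in tool mm [18.1 -8.2  0.1]
   world mouth dir [ 0.462 -0.024 -0.887] grip [0.494  0.1233 0.118 ] mouth [0.5189 0.122  0.0701] lean from vertical 27.5
```

View pics/s24b.png

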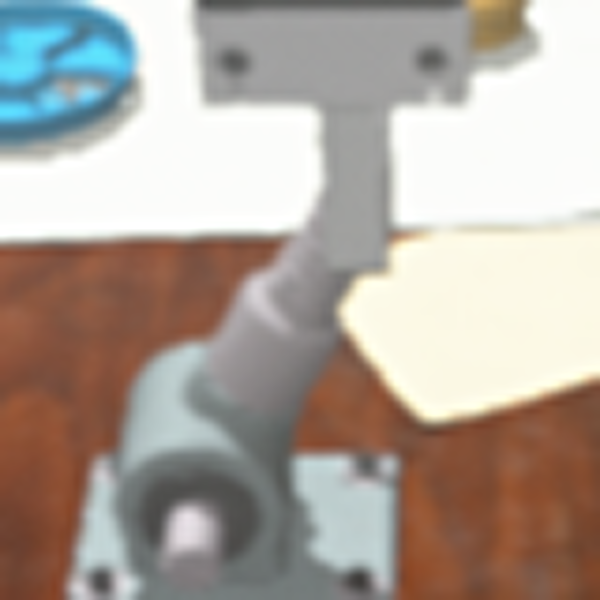

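View pics/w24.png

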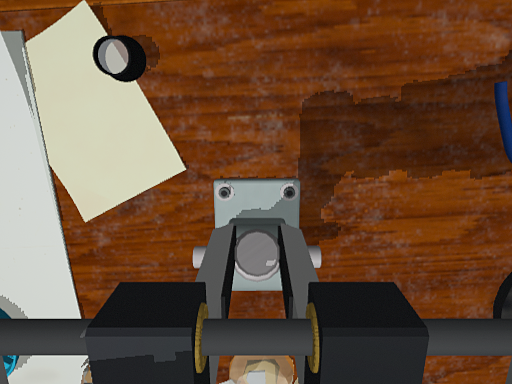

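The side view shows the rim flush on the seat at about (240,390), square and still gripped. Mouth to seat measures under 1 mm and the lean is 27.5°. One short steadiness check before I hand in.

```bash
python3 -m creep '[[[0,0,0,0],[0,0,0,0],[0,0,0,0],[0,0,0,0],[0,0,0,0],[0,0,0,0]]]' -1
python3 - <<'E'
from disc import *
s=env.state();print(s['clock'],s['eef_pos'],s['ft_force'],s['grip_width'])
d=shot('wrist','w25');disc('w25',s,(190,330,210,310))
E
```

```text
clock: 19.1
eef_pos: [0.4858, 0.1237, 0.1173]
ee_rot: [-1.166, 1.238, 1.169]
ft_force: [-8.9, -1.2, 16.8]
grip_width: 0.0233
19.1 [0.48581838 0.12370987 0.11730187] [-8.90000808 -1.1926827  16.75488722] 0.023293808642749072
w25 disc n 1239 res 0.56 dia 21.6 20.5 lean 27.3 side 0.1 deg disc c [-0.7  1.2  0. ] grip pt in tool mm [17.9 -8.5  0. ]
   world mouth dir [ 0.456 -0.025 -0.89 ] grip [0.4943 0.1233 0.1181] mouth [0.5189 0.1219 0.0701] lean from vertical 27.2
```

```bash
python3 -c "
from bench import env
print(env.close_job())"
```

```text
the job is handed in; nothing more can be done
None
```

The coupler is pressed home on the nipple and still gripped, with the arm pushing it down. I handed the job in at about 19.2 s of the 38 s allowed.

**What I did:**
- I took the coupler farthest to the robot's right.
- The moves cannot tilt the tool, so I leaned the coupler inside the grip by drawing its skirt against the back of the fixed bearing housing.
- The first try slid it toward the edge of the pads. I set it upright on clear wood, gripped it again near its top with an offset, and leaned it to about 27.5°.
- I then pushed it along the nipple's axis, past the detent balls and onto the seat.

**Last checks:**
- **Seating:** the mouth rim measured within about 1 mm of the seat. The side view showed it flush and square.
- **Angle:** the lean read 27.2–27.7°, against 27.5° for the nipple.
- **Push:** about 19 N along the axis, steady over 0.6 s and above the 8 N valve spring.
- **Grip:** the opening was 23.3 mm, still holding the coupler.

**Less certain points:**
- The push peaked at about 29 N before I eased it off, and the coupler slipped about 1.5 mm in the pads then.
- Single lean readings scattered by about ±1.5°.
- I could not see the valve pin itself. That it is open is inferred from the seating and the force.
- I did not re-measure the other things on the bench. Those in view in the last pictures looked unmoved.

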